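Zero a storage-temperature monitor: probe in its cup, recessed button held with the stylus

TASK

Zero the white storage-temperature monitor: first stand its green-headed steel probe upright in the blue cup on the monitor, right down to the cup's floor, and let go of it. Then take the orange stylus, reach its thin steel end through the small black-ringed hole in the monitor's top and press the recessed red button all the way down; finish with the stylus still in the gripper and the button still held down. Leave the vial, the bottle and the carton beside the work where they are.

Things in the scene. Friction and masses are not known exactly. Their poses are not given: they have to be found in the camera images.
- monitor: White box with grey base, 110 x 170 x 55 mm high, fixed to the worktop. Origin: centre of its underside; z up. Blue probe cup at its +y end, black-ringed hole with the recessed button at its -y end, display between them towards +x. It does not move when pushed.
- cup_floor (a point): Centre of the flat floor of the probe cup, 10 mm above the worktop. The cup is a straight upright bore of 21 mm diameter, 60 mm deep.
- cup_rim (a point): Centre of the mouth of the probe cup: the top of the blue collar (30 mm outside diameter), 70 mm above the worktop, 15 mm above the monitor's top.
- aperture (a point): Centre of the round hole above the recessed button, level with the monitor's top (55 mm above the worktop). The hole is a straight upright bore of 14 mm diameter; the cup's axis is 100 mm away.
- button_top (a point): Centre of the red button's top face (12 mm diameter). Unpressed it lies 25 mm below the aperture (30 mm above the worktop); it moves down with the button.
- reset_button (a joint): Travel of the recessed button in m: 0 unpressed, 0.006 fully down. Spring: about 1.5 N to start, 4.5 N fully down; it springs back when let go.
- probe: Round rod 14 mm in diameter and 140 mm long, 60 g: lower 75 mm bare steel, upper 65 mm green plastic with a narrow black band at the joint. Origin: centre of its lower (steel) end; z runs along the rod to the green end. At the start it leans in the probe rest, 35 degrees (or a few degrees more) from vertical.
- probe_top (a point): Centre of the green end of the probe, 140 mm from its origin.
- probe_rest: Grey base plate 90 x 70 x 10 mm, fixed, carrying a blue tube (26 mm outside, 18 mm inside, 65 mm long) that leans 35 degrees from vertical, its open upper end towards the base's +x (away from the robot). Origin: centre of the underside. The upper 75 mm or so of the probe stand out of the tube; pull it out along the tube by about 65 mm.
- stylus: Orange stylus, 120 mm long, 50 g: from its origin at the thin end up: steel shank 6 mm in diameter and 55 mm long, black flange 22 mm in diameter and 5 mm thick, orange handle 14 mm in diameter and 60 mm long. z runs from the thin end to the handle. At the start it stands upright, hanging by its flange in the stylus stand.
- stylus_tip (a point): Centre of the stylus's thin steel end (same point as its origin).
- stylus_stand: Grey pillar 36 mm in diameter and 70 mm high on a round foot 68 mm in diameter, fixed, with a 12 mm bore down its middle in which the stylus shank hangs (55 mm deep). Origin: centre of the underside.
- pink_vial: White dropper vial with a pink cap, 23 mm in diameter, 57 mm high, loose. Origin: centre of its underside. Bystander.
- reagent_bottle: White bottle with a purple cap, 34 mm in diameter, 70 mm high, loose. Origin: centre of its underside. Bystander.
- kit_carton: White and blue carton, 55 x 105 x 38 mm high, loose. Origin: centre of its underside. Bystander.
There are look-alikes about, which are no part of the job. There is more than one size of the stylus; the one meant has the size given above.

How it is judged:
By the outcome, as a careful person would: the job done as asked, in the order asked, and still so for the second after the job is handed in, while the arm keeps its last pose, push and grip.
It also fails if it takes over 61 s, if anything falls off the work surface, if the arm or the gripper's body presses on something with over 40 N, if the wrist force passes 120 N, or if a joint passes its speed limit or range.

ROBOT

A 6-joint arm with a two-finger parallel gripper is mounted at the origin on a cart in front of the work surface, level with it; the furniture and walls round the work are solid. World frame = base frame: x ahead of the robot, y to its left, z up, the work surface at z = 0. Lengths are in m, angles in rad, forces in N, time in s.
With the tool pointing down it reaches from about 0.35 to 0.925 m from the base axis. Payload 6.4 kg.
Tool frame: the origin (TCP) lies on the mounting face of the last link; the fingertips stand 173 mm ahead of it and the grasp point (between the pads) lies 155 mm ahead of it; y points along the fingers, x is the direction in which the jaws open and shut, and the axes are right-handed (so a half turn about y gives the same grasp; the last joint's range is limited). The gripper opens to 85 mm and grips with 20 to 120 N. Pads are 22 mm wide; open, the fingers measure 114 mm over their backs; the gripper's body (76 mm by 85 mm) begins 54 mm behind the grasp point. The pads swing forward as they close: fully open they stand 13 mm farther back than shut.
Start: joints at [-1.498, 0.245, 1.558, -0, 1.339, -0.174], TCP at [0.159, -0.63, 0.405] pointing down, gripper open.
Joint ranges: [-3.13, 3.13], [-1.02, 2.26], [0.13, 2.54], [-0.95, 4.09], [0.21, 2.88], [-2.74, 2.74]. Speed limits (rad/s): [2.57, 2.57, 3.14, 3.14, 3.14, 3.14].

INTERFACE

Orientations are given as a unit quaternion [w, x, y, z].
In Python, from cell import env, capture, get_calibration gives the robot as it stands.
- The arm moves only by the shell command python3 -m jog 'ROWS' [FORCE]. ROWS is JSON, a list of rows, each a list of 7 numbers: the turn, a rotation vector about the tool's x, y, z scaled (see below), then the shift along the tool's x, y, z scaled (see below), then the opening, from 0 (shut) to 1 (fully open). A call has 1 to 12 rows; each row shifts and turns the pose as measured when the row begins, along the tool's axes as they then stand; what a row does not reach is not made up. The controller multiplies each number of a shift by 5 cm and each number of a turn by 6 degrees. A row lasts 1/10 s, in which the tool goes at most 50 mm and 8.59 degrees, less where a joint would pass 70% of its speed; a pose out of reach is approached as far as the arm can. A call with a number of a shift or a turn outside -1 to 1 is refused whole. A call with a gripper value outside its range is refused whole. The fingers move at their own pace and stop on an object; FORCE is the grip in N (left out, the last holds). Time passes only in rows, so rows that do not move let the fingers close. It gives the time, the measured TCP pose, the force and the opening at its end, in the units of the state.
- env.sense(): the state, without advancing time (a new reading comes with each control period).
- capture(name): name is "scene" or "top" or "wrist"; returns the picture (384x512x3 uint8, blue, green, red); there is no depth.
- get_calibration(name): a dict with "mtx" (3x3 intrinsics, pixels), "world_to_cam" (4x4, takes a point from world to camera coordinates); the wrist camera has in their place "T_tool_cam" (4x4, takes a point from camera to tool coordinates, whose origin is the TCP and whose axes are the tool frame's). Camera axes: x right, y down, z forward; pixel columns grow to the right and rows downward; lengths in m; the calibration is good to about 2 mm. A picture is of the moment at which its call begins: read the wrist's pose just before it. get_calibration takes no time and is no camera call.
- env.hand_in(): hands the job in, once; it reports no verdict.
The state is a dict: "time_s": time; "q": joint angles; "dq": joint speeds; "joint_torque": joint torques, N m; "tool_pos": TCP position; "tool_rot": TCP orientation; "ft_force": force on the tool from outside, world axes, zero at the start; "ft_torque": the same for the moment, N m; "gripper_width": finger opening in m.
Only numpy, scipy, OpenCV 4.12 (cv2) and the standard library are available. Lean on these libraries where they do the work, as an engineer would, in place of code of your own. Each camera call takes 0.05 s, during which the arm holds its last target.

## Working session

There is one attempt and no reset: what is moved stays moved. The work goes in short steps, Python scripts to look and compute and a shell command to move; the robot and the scene stay as the last step left them, time stands still between calls to the robot, and variables do not carry over. Pictures are saved under pics/ and viewed, and the job is handed in when it is done.

```bash
ls; mkdir -p pics
cat > h.py <<'E'
from cell import env, capture, get_calibration
import numpy as np, cv2
from scipy.spatial.transform import Rotation as R
def rot(s): 
    w,x,y,z=s["tool_rot"]; return R.from_quat([x,y,z,w])
def ray(name,uv,s=None):
    c=get_calibration(name); K=np.array(c["mtx"])
    d=np.linalg.inv(K)@np.array([uv[0],uv[1],1.0])
    if "world_to_cam" in c: T=np.linalg.inv(np.array(c["world_to_cam"]))
    else:
        s=s or env.sense(); W=np.eye(4); W[:3,:3]=rot(s).as_matrix(); W[:3,3]=s["tool_pos"]; T=W@np.array(c["T_tool_cam"])
    return T[:3,3],T[:3,:3]@d
def onz(name,uv,z,s=None):
    o,d=ray(name,uv,s); return o+d*(z-o[2])/d[2]
def proj(name,p,s=None):
    c=get_calibration(name); K=np.array(c["mtx"])
    if "world_to_cam" in c: M=np.array(c["world_to_cam"])
    else:
        s=s or env.sense(); W=np.eye(4); W[:3,:3]=rot(s).as_matrix(); W[:3,3]=s["tool_pos"]; M=np.linalg.inv(W@np.array(c["T_tool_cam"]))
    q=K@(M[:3,:3]@np.array(p)+M[:3,3]); return q[:2]/q[2]
def tri(rays):
    A=np.zeros((3,3));b=np.zeros(3)
    for o,d in rays:
        d=d/np.linalg.norm(d);P=np.eye(3)-np.outer(d,d);A+=P;b+=P@o
    x=np.linalg.solve(A,b); return x,[np.linalg.norm(np.cross(x-o,d/np.linalg.norm(d))) for o,d in rays]
E
python3 - <<'E'
from h import *
for n in("scene","top","wrist"):
    s=env.sense(); cv2.imwrite(f"pics/{n}0.png",capture(n))
    c=get_calibration(n);print(n,c)
print(env.sense())
E
```

```text
pics
scene {'mtx': array([[395.17345095,   0.        , 254.31456118],
       [  0.        , 395.17345095, 187.71665202],
       [  0.        ,   0.        ,   1.        ]]), 'world_to_cam': array([[-0.66237114, -0.74888382, -0.02091631,  0.39551061],
       [-0.36095861,  0.3434759 , -0.86702548,  0.29050987],
       [ 0.6564856 , -0.56674274, -0.49782459,  0.71021956],
       [ 0.        ,  0.        ,  0.        ,  1.        ]])}
top {'mtx': array([[385.79121489,   0.        , 258.85848119],
       [  0.        , 385.79121489, 187.11726979],
       [  0.        ,   0.        ,   1.        ]]), 'world_to_cam': array([[-9.11413347e-03, -9.99957511e-01, -1.38136141e-03,
         3.28516963e-02],
       [-9.93730703e-01,  9.21129708e-03, -1.11420111e-01,
         5.57540143e-01],
       [ 1.11428101e-01,  3.57203483e-04, -9.93772434e-01,
         1.25619477e+00],
       [ 0.00000000e+00,  0.00000000e+00,  0.00000000e+00,
         1.00000000e+00]])}
wrist {'mtx': array([[296.56097624,   0.        , 258.14191184],
       [  0.        , 296.56097624, 193.92327593],
       [  0.        ,  
[... 351 characters left out ...]
0e+00,
         1.00000000e+00]])}
{'time_s': 0.15, 'q': array([-1.49814074e+00,  2.45668373e-01,  1.55874183e+00,  5.40939418e-06,
        1.33868430e+00, -1.74090435e-01]), 'dq': array([ 0.00016361, -0.00351153, -0.00393705,  0.00155827,  0.00127718,
       -0.00021866]), 'joint_torque': array([-1.17744921e-04, -4.29988110e+01, -3.26551831e+01, -1.94070458e-04,
        3.51296389e-03, -3.18485771e-07]), 'tool_pos': array([ 0.15876205, -0.63013789,  0.40381963]), 'tool_rot': array([ 0.55812457, -0.55733405,  0.43502425, -0.43431512]), 'ft_force': array([ 0.35263961, -0.59000895, -0.15956518]), 'ft_torque': array([-0.02948623, -0.00955263, -0.0297337 ]), 'gripper_width': 0.08509614204038364}
```

View pics/scene0.png

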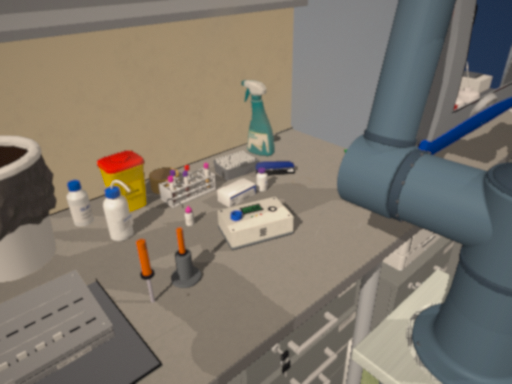

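View pics/top0.png

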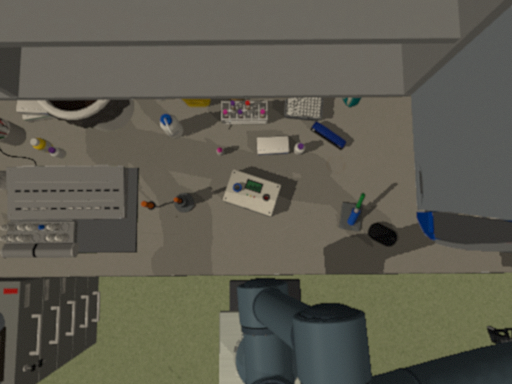

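View pics/wrist0.png

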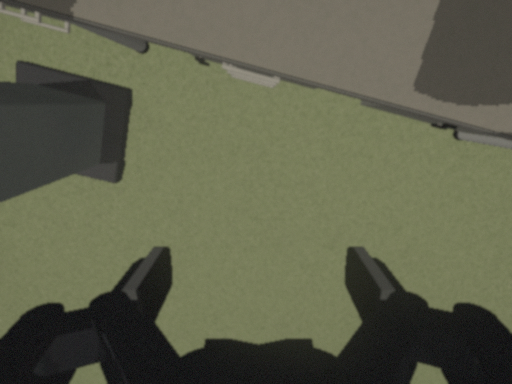

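Run:
```python
from h import *
s=env.sense();print(rot(s).as_matrix().round(3))
```

```text
[[ 0.244 -0.     0.97 ]
 [-0.97   0.001  0.244]
 [-0.001 -1.     0.   ]]
```

Run:
```python
import cv2,numpy as np
a=cv2.imread("pics/scene0.png")[215:315,110:310]; b=cv2.imread("pics/top0.png")
cv2.imwrite("pics/c1.png",cv2.resize(a,None,fx=4,fy=4,interpolation=cv2.INTER_CUBIC))
c=np.hstack([cv2.resize(b[170:225,130:290],None,fx=5,fy=5,interpolation=cv2.INTER_CUBIC)])
cv2.imwrite("pics/c2.png",c)
cv2.imwrite("pics/c3.png",cv2.resize(b[180:250,320:420],None,fx=6,fy=6,interpolation=cv2.INTER_CUBIC))
```

```text
(no output)
```

View pics/c1.png

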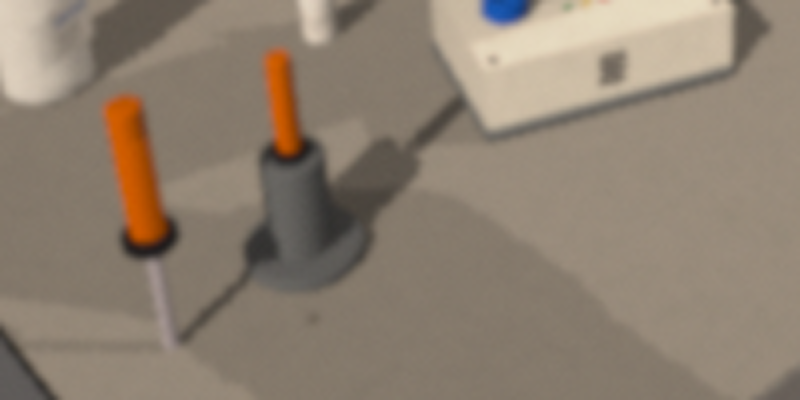

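View pics/c2.png

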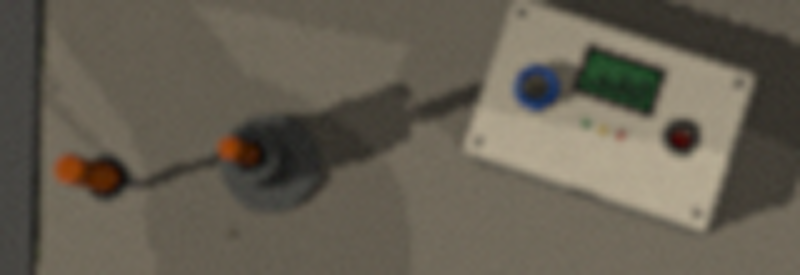

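View pics/c3.png

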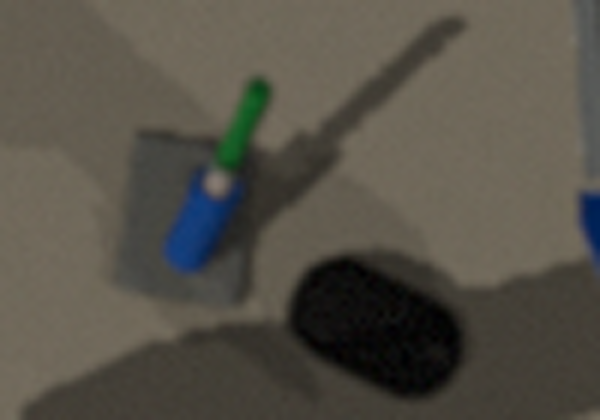

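Run:
```python
from h import *
cup=onz("top",(237.4,187.4),.07);ap=onz("top",(266.4,197.2),.055)
print("cup",cup,"ap",ap,np.linalg.norm((cup-ap)[:2]), "yaw",np.degrees(np.arctan2(*(cup-ap)[1::-1]))-90)
print(onz("top",(363.7,194.2),.125),"mouth",onz("top",(356.3,210.3),.063))
# plate corners crop
for c in [(140,133),(252,150),(243,305),(115,287)]: print(onz("top",(c[0]/6+320,c[1]/6+180),.01))
print("stylus top",onz("top",(230/5+130,150/5+170),.135), "foot", onz("top",(275/5+130,163/5+170),.01))
# in scene: stylus top
print("scn",onz("scene",(277/4+110,52/4+215),.135),onz("scene",(288/4+110,150/4+215),.075))
print("cup scene proj",proj("scene",cup),proj("scene",ap))
```

```text
cup [0.55318889 0.09715059 0.07      ] ap [0.52179258 0.0033957  0.055     ] 0.09887217391826471 yaw -18.514490761606496
[ 0.52231678 -0.29550359  0.125     ] mouth [ 0.47596113 -0.2864263   0.063     ]
[ 0.50642029 -0.25701153  0.01      ]
[ 0.49626669 -0.31963977  0.01      ]
[ 0.40974662 -0.31125152  0.01      ]
[ 0.42038569 -0.2401639   0.01      ]
stylus top [0.50891429 0.28122545 0.135     ] foot [0.50988103 0.27769049 0.01      ]
scn [0.51355055 0.27869038 0.135     ] [0.50907545 0.28270846 0.075     ]
cup scene proj [236.1829377  213.23534081] [272.15180772 209.20166963]
```

```bash
cat >> h.py <<'E'
def frame(u,xh):
    """tool y=-u (u = direction from tip to hand), tool x as near as possible to xh"""
    y=-np.array(u,float)/np.linalg.norm(u); x=np.array(xh,float); x-=y*(x@y); x/=np.linalg.norm(x)
    return R.from_matrix(np.column_stack([x,y,np.cross(x,y)]))
def need(p,Rt=None,s=None):
    s=s or env.sense(); r=rot(s)
    d=r.inv().apply(np.array(p)-s["tool_pos"])/.05
    print("pos",s["tool_pos"].round(4),"t",round(s["time_s"],2),"w",round(s["gripper_width"],4),"F",s["ft_force"].round(1))
    print("shift units (current axes)",d.round(2),"mm",round(np.linalg.norm(d)*50,1))
    if Rt is not None:
        v=(r.inv()*Rt).as_rotvec(); print("turn units (tool axes)",(np.degrees(v)/6).round(2),"deg",round(np.degrees(np.linalg.norm(v)),1))
        print("shift units if turned first",(Rt.inv().apply(np.array(p)-s["tool_pos"])/.05).round(2))
E
python3 - <<'E'
from h import *
need([.36,-.25,.42])
E
```

```text
pos [ 0.1588 -0.6301  0.4038] t 0.15 w 0.0851 F [ 0.4 -0.6 -0.2]
shift units (current axes) [-6.39 -0.31  5.76] mm 430.4
```

```bash
python3 -m jog '[[0,0,0,-0.4,-0.03,0.36,1],[0,0,0,-0.7,-0.03,0.64,1],[0,0,0,-0.7,-0.03,0.64,1],[0,0,0,-0.7,-0.03,0.64,1],[0,0,0,-0.7,-0.03,0.64,1],[0,0,0,-0.7,-0.03,0.64,1],[0,0,0,-0.7,-0.03,0.64,1],[0,0,0,-0.7,-0.03,0.64,1],[0,0,0,-0.4,-0.03,0.36,1],[0,0,0,0,0,0,1]]'
python3 - <<'E'
from h import *
u=np.array([.565,-.10,.819]);u/=np.linalg.norm(u)
top=np.array([.5223,-.2955,.125])
need(top+u*(.155+.06),frame(u,[-.174,-.985,0]))
E
```

```text
time_s: 1.15
tool_pos: [0.3456, -0.2776, 0.4147]
tool_rot: [0.558, -0.555, 0.437, -0.435]
ft_force: [-0.7, -0.7, -0.2]
gripper_width: 0.0854
pos [ 0.3456 -0.2776  0.4147] t 1.15 w 0.0854 F [-0.7 -0.7 -0.2]
shift units (current axes) [2.21 2.27 5.6 ] mm 321.5
turn units (tool axes) [-5.75  3.88  1.17] deg 42.2
shift units if turned first [-0.26 -1.59  6.23]
```

```bash
python3 -m jog '[[-0.82,0.55,0.17,0,0,0,1],[-0.82,0.55,0.17,0,0,0,1],[-0.82,0.55,0.17,0,0,0,1],[-0.82,0.55,0.17,0,0,0,1],[-0.82,0.55,0.17,0,0,0,1],[-0.82,0.55,0.17,0,0,0,1],[-0.82,0.55,0.17,0,0,0,1],[0,0,0,0,-0.8,0,1],[0,0,0,0,-0.8,0,1],[0,0,0,0,0,0,1]]'
python3 - <<'E'
from h import *
u=np.array([.565,-.10,.819]);u/=np.linalg.norm(u)
top=np.array([.5223,-.2955,.125])
need(top+u*(.155+.06),frame(u,[-.174,-.985,0]))
E
```

```text
time_s: 2.15
tool_pos: [0.3904, -0.292, 0.4767]
tool_rot: [0.284, -0.567, 0.691, -0.346]
ft_force: [-0.7, -0.3, 0.2]
gripper_width: 0.085
pos [ 0.3904 -0.292   0.4767] t 2.15 w 0.085 F [-0.7 -0.3  0.2]
shift units (current axes) [-0.49 -0.22  6.16] mm 309.3
turn units (tool axes) [ 0.3  -0.16 -0.12] deg 2.2
shift units if turned first [-0.39 -0.04  6.17]
```

```bash
python3 -m jog '[[0.3,-0.16,-0.12,0,0,0.5,1],[0,0,0,-0.05,0,0.9,1],[0,0,0,-0.05,0,0.9,1],[0,0,0,-0.05,0,0.9,1],[0,0,0,-0.05,0,0.9,1],[0,0,0,-0.05,0,0.9,1],[0,0,0,-0.05,0,0.9,1],[0,0,0,0,0,0.4,1],[0,0,0,0,0,0,1]]'
python3 - <<'E'
from h import *
u=np.array([.565,-.10,.819]);u/=np.linalg.norm(u)
top=np.array([.5223,-.2955,.125])
need(top+u*(.155+.06),frame(u,[-.174,-.985,0]))
s=env.sense();cv2.imwrite("pics/w1.png",capture("wrist"));cv2.imwrite("pics/s1.png",capture("scene"));cv2.imwrite("pics/t1.png",capture("top"))
print(proj("wrist",top,s), proj("wrist",top-u*.14,s))
E
```

```text
time_s: 3.05
tool_pos: [0.6495, -0.3321, 0.2797]
tool_rot: [0.294, -0.567, 0.683, -0.353]
ft_force: [-0.9, 0.6, -0.2]
gripper_width: 0.0856
pos [ 0.6495 -0.3321  0.2797] t 3.05 w 0.0856 F [-0.9  0.6 -0.2]
shift units (current axes) [-0.28 -0.25 -0.38] mm 26.8
turn units (tool axes) [ 0.04 -0.06 -0.07] deg 0.6
shift units if turned first [-0.28 -0.26 -0.38]
[239.73100091 253.27631261] [247.84499307 190.51283278]
```

View pics/w1.png

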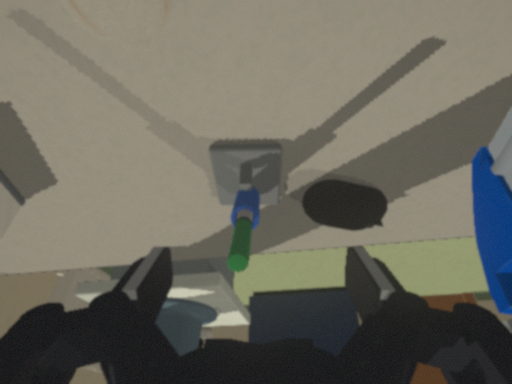

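View pics/s1.png

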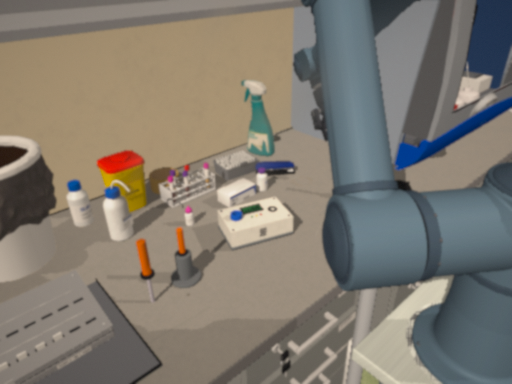

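Run:
```python
from h import *
im=cv2.imread("pics/w1.png");cv2.imwrite("pics/c4.png",cv2.resize(im[170:290,200:290],None,fx=6,fy=6,interpolation=cv2.INTER_CUBIC)[:, :])
for n,i in(("top",cv2.imread("pics/top0.png")),("wrist",im)):
    h=cv2.cvtColor(i,cv2.COLOR_BGR2HSV)
    m=cv2.inRange(h,(45,120,30),(80,255,255)); k,l,st,ce=cv2.connectedComponentsWithStats(m)
    for j in range(1,k):
        if st[j,4]>20: print(n,st[j],ce[j])
```

```text
top [247 181  14  10  46] [253.17391304 184.15217391]
top [356 194   9  14  48] [359.95833333 200.95833333]
wrist [228 254  19  16 219] [236.86757991 261.95890411]
```

View pics/c4.png

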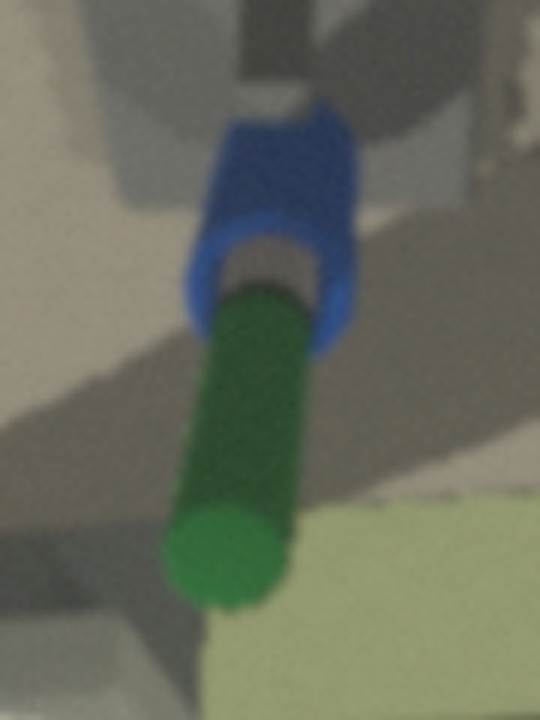

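Run:
```python
from h import *
s=env.sense()
t,e=tri([ray("top",(363.6,194.3)),ray("wrist",(238,262.2),s)]);print("top",t,e)
m,e=tri([ray("top",(356.3,210.0)),ray("wrist",(245,217.5),s)]);print("mouth",m,e)
d=t-m;L=np.linalg.norm(d);print(L,d/L,np.degrees(np.arccos(d[2]/L)),np.degrees(np.arctan2(d[1],d[0])))
```

```text
top [ 0.52088677 -0.29368201  0.13395733] [np.float64(0.0009609349927840128), np.float64(0.0009609349927841115)]
mouth [ 0.476049   -0.28610632  0.0701477 ] [np.float64(0.0014981441813401535), np.float64(0.0014981441813401448)]
0.07835486868051164 [ 0.57223974 -0.09668436  0.81436712] 35.475167703505264 -9.589998321948697
```

Run:
```python
from h import *
u=np.array([.5722,-.0967,.8144]);u/=np.linalg.norm(u)
top=np.array([.5209,-.2937,.1335])
need(top+u*(.117),frame(u,[-.1666,-.986,0]))
```

```text
pos [ 0.6485 -0.3322  0.2837] t 3.2 w 0.0852 F [-0.4 -0.3  1. ]
shift units (current axes) [-0.31  1.64 -0.43] mm 86.2
turn units (tool axes) [-0.07 -0.14 -0.1 ] deg 1.1
shift units if turned first [-0.33  1.64 -0.41]
```

```bash
python3 -m jog '[[-0.07,-0.14,-0.1,-0.33,0,-0.41,1],[0,0,0,0,0.4,0,1],[0,0,0,0,0.4,0,1],[0,0,0,0,0.4,0,1],[0,0,0,0,0.3,0,1],[0,0,0,0,0,0,1]]'
python3 - <<'E'
from h import *
u=np.array([.5722,-.0967,.8144]);u/=np.linalg.norm(u)
top=np.array([.5209,-.2937,.1335])
need(top+u*(.117),frame(u,[-.1666,-.986,0]))
s=env.sense();im=capture("wrist");cv2.imwrite("pics/w2.png",im);print(proj("wrist",top,s),proj("wrist",top-.038*u,s))
E
```

```text
time_s: 3.8
tool_pos: [0.5861, -0.3073, 0.2438]
tool_rot: [0.296, -0.572, 0.677, -0.356]
ft_force: [-0.6, 0.3, -0.5]
gripper_width: 0.0855
pos [ 0.5861 -0.3073  0.2438] t 3.8 w 0.0855 F [-0.6  0.3 -0.5]
shift units (current axes) [-0.05  0.23  0.19] mm 15.3
turn units (tool axes) [-0.12 -0.06  0.03] deg 0.8
shift units if turned first [-0.05  0.23  0.2 ]
[251.94365893 285.13485457] [253.03041493 241.47927552]
```

View pics/w2.png

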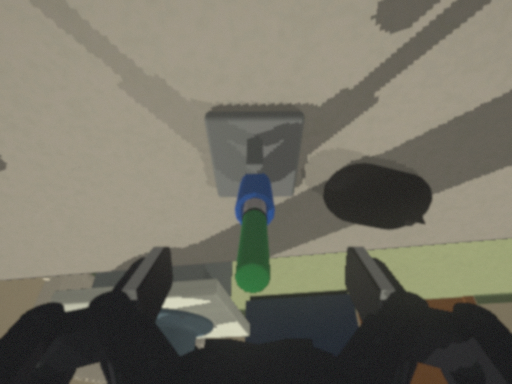

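Run:
```python
from h import *
im=cv2.imread("pics/w2.png");h=cv2.cvtColor(im,cv2.COLOR_BGR2HSV)
m=cv2.inRange(h,(45,120,30),(80,255,255)); k,l,st,ce=cv2.connectedComponentsWithStats(m)
for j in range(1,k):
    if st[j,4]>20: print(st[j],ce[j])
s0=env.sense();print(s0["tool_pos"],s0["dq"].round(3))
s=dict(s0);s["tool_pos"]=np.array([.5861,-.3073,.2438])
t,e=tri([ray("top",(363.6,194.3)),ray("wrist",(253,276),s)]);print("top",t,e)
m,e=tri([ray("top",(356.3,210.0)),ray("wrist",(255.5,209),s)]);print("mouth",m,e)
d=t-m;L=np.linalg.norm(d);print(L,d/L,np.degrees(np.arccos(d[2]/L)),np.degrees(np.arctan2(d[1],d[0])))
cv2.imwrite("pics/c5.png",cv2.resize(im[160:300,210:310],None,fx=5,fy=5,interpolation=cv2.INTER_CUBIC))
```

```text
[236 263  33  29 705] [251.90780142 277.05248227]
[ 0.58689192 -0.30769304  0.24508351] [ 0.006  0.003 -0.05   0.003  0.007  0.001]
top [ 0.52151699 -0.29408704  0.129829  ] [np.float64(0.00021800002507283117), np.float64(0.00021800002507282146)]
mouth [ 0.4765202  -0.28664582  0.06573344] [np.float64(0.000890536392101508), np.float64(0.0008905363921015061)]
0.07866589847901855 [ 0.5719987  -0.09459267  0.81478201] 35.4341871106908 -9.390142592662889
```

View pics/c5.png

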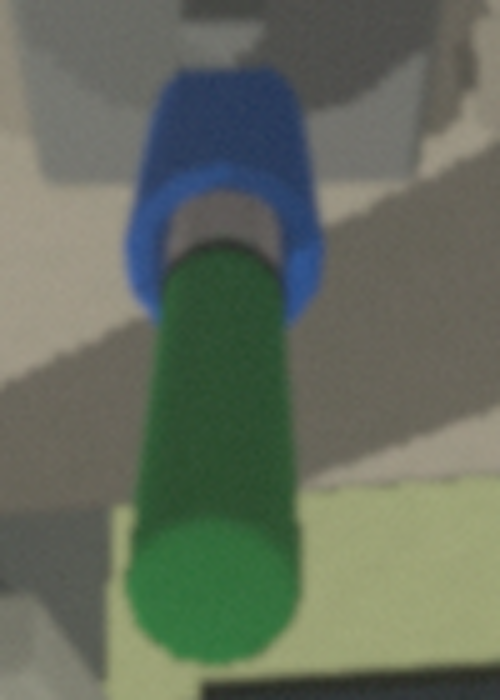

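Run:
```python
from h import *
u=np.array([.5722,-.0955,.8144]);u/=np.linalg.norm(u)
top=np.array([.5215,-.2941,.1293])
need(top+u*(.117),frame(u,[-.1666,-.986,0]))
```

```text
pos [ 0.5869 -0.3077  0.2451] t 3.85 w 0.0854 F [ 0.3 -0.9  0.3]
shift units (current axes) [-0.06  0.32  0.25] mm 20.7
turn units (tool axes) [-0.13 -0.07  0.03] deg 0.9
shift units if turned first [-0.05  0.32  0.26]
```

```bash
python3 -m jog '[[-0.13,-0.07,0.03,-0.05,0,0.26,1],[0,0,0,0,0.16,0,1],[0,0,0,0,0.16,0,1],[0,0,0,0,0,0,1],[0,0,0,0,0,0,1]]'
python3 - <<'E'
from h import *
u=np.array([.5722,-.0955,.8144]);u/=np.linalg.norm(u)
top=np.array([.5215,-.2941,.1293])
need(top+u*(.117),frame(u,[-.1666,-.986,0]))
E
```

```text
time_s: 4.35
tool_pos: [0.5907, -0.3063, 0.2261]
tool_rot: [0.296, -0.574, 0.677, -0.352]
ft_force: [0.2, 0.5, 0.6]
gripper_width: 0.0858
pos [ 0.5907 -0.3063  0.2261] t 4.35 w 0.0858 F [0.2 0.5 0.6]
shift units (current axes) [-0.01  0.05 -0.02] mm 2.9
turn units (tool axes) [-0.04 -0.    0.02] deg 0.3
shift units if turned first [-0.01  0.05 -0.02]
```

Good. Close with moderate force.

```bash
python3 -m jog '[[0,0,0,0,0.04,0,0.5],[0,0,0,0,0,0,0.3],[0,0,0,0,0,0,0.1],[0,0,0,0,0,0,0],[0,0,0,0,0,0,0],[0,0,0,0,0,0,0],[0,0,0,0,0,0,0]]' 50
python3 - <<'E'
from h import *
s=env.sense();print(s["gripper_width"],s["ft_force"],s["tool_pos"])
cv2.imwrite("pics/w3.png",capture("wrist"))
E
```

```text
time_s: 5.05
tool_pos: [0.5898, -0.3062, 0.2251]
tool_rot: [0.297, -0.574, 0.677, -0.352]
ft_force: [0.5, 0.3, -0.5]
gripper_width: 0.0126
0.012615181379249515 [ 0.53088962  0.25127694 -0.51060763] [ 0.58975593 -0.30619118  0.22505365]
```

View pics/w3.png

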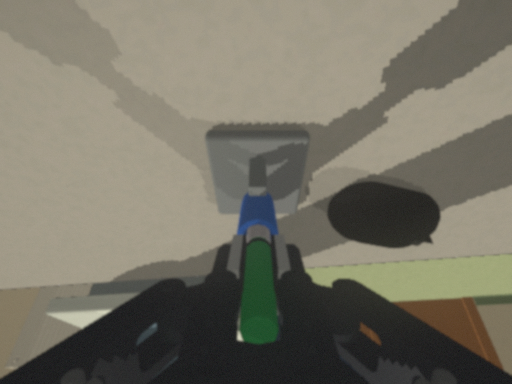

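```bash
python3 -m jog '[[0,0,0,0,-0.2,0,0],[0,0,0,0,-0.4,0,0],[0,0,0,0,-0.4,0,0],[0,0,0,0,-0.4,0,0],[0,0,0,0,-0.4,0,0],[0,0,0,0,-0.4,0,0],[0,0,0,0,-0.2,0,0],[0,0,0,0,0,0,0]]'
python3 - <<'E'
from h import *
s=env.sense();print(s["gripper_width"],s["ft_force"],s["tool_pos"])
cv2.imwrite("pics/w4.png",capture("wrist"))
yaw=np.radians(-18.5);
cup=np.array([.553,.097])
for xh in ([0,-1,0],[.2,-.98,0],[.5,-.87,0],[-.17,-.98,0]): need([.553,.097,.155+.10+.11],frame([0,0,1],xh))
E
```

```text
time_s: 5.9
tool_pos: [0.6621, -0.3178, 0.3295]
tool_rot: [0.297, -0.574, 0.677, -0.353]
ft_force: [-0.9, 0.1, -0.7]
gripper_width: 0.0127
0.012684464193173555 [-0.92027881  0.12560937 -0.74723537] [ 0.66205809 -0.31777374  0.32945409]
pos [ 0.6617 -0.3177  0.3287] t 5.95 w 0.0126 F [-0.  -0.1 -1.1]
shift units (current axes) [-7.82  1.41 -3.3 ] mm 430.2
turn units (tool axes) [ 5.84 -1.54 -0.46] deg 36.3
shift units if turned first [-8.29 -0.73 -2.17]
pos [ 0.6617 -0.3177  0.3287] t 5.95 w 0.0126 F [-0.  -0.1 -1.1]
shift units (current axes) [-7.82  1.41 -3.3 ] mm 430.2
turn units (tool axes) [ 5.79 -3.4  -1.05] deg 40.8
shift units if turned first [-8.56 -0.73 -0.47]
pos [ 0.6617 -0.3177  0.3287] t 5.95 w 0.0126 F [-0.  -0.1 -1.1]
shift units (current axes) [-7.82  1.41 -3.3 ] mm 430.2
turn units (tool axes) [ 5.62 -6.36 -1.99] deg 52.3
shift units if turned first [-8.27 -0.73  2.25]
pos [ 0.6617 -0.3177  0.3287] t 5.95 w 0.0126 F [-0.  -0.1 -1.1]
shift units (current axes) [-7.82  1.41 -3.3 ] mm 430.2
turn units (tool axes) [5.85 0.05 0.04] deg 35.1
shift units if turned first [-7.8  -0.73 -3.56]
```

View pics/w4.png

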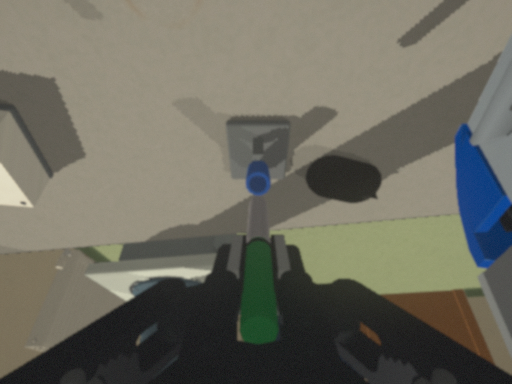

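```bash
python3 -m jog '[[0,0,0,0,-0.5,0,0],[0.9,-0.25,-0.07,0,-0.3,0,0],[0.9,-0.25,-0.07,0,0,-0.2,0],[0.9,-0.25,-0.07,0,0,-0.3,0],[0.9,-0.25,-0.07,0,0,-0.3,0],[0.9,-0.25,-0.07,0,0,-0.3,0],[0.9,-0.25,-0.07,0,0,-0.3,0],[0,0,0,0,0,0,0]]'
python3 - <<'E'
from h import *
need([.553,.097,.155+.10+.12],frame([0,0,1],[0,-1,0]))
E
```

```text
time_s: 6.75
tool_pos: [0.6132, -0.3151, 0.3718]
tool_rot: [0.493, -0.506, 0.514, -0.486]
ft_force: [-0.3, 0.9, -0.4]
gripper_width: 0.0125
pos [ 0.6132 -0.3151  0.3718] t 6.75 w 0.0125 F [-0.3  0.9 -0.4]
shift units (current axes) [-8.24  0.11 -1.21] mm 416.5
turn units (tool axes) [ 0.4  -0.   -0.15] deg 2.6
shift units if turned first [-8.24 -0.06 -1.2 ]
```

```bash
python3 -m jog '[[0.4,0,-0.15,-0.3,0,-0.05,0],[0,0,0,-0.6,0,-0.1,0],[0,0,0,-0.8,0,-0.12,0],[0,0,0,-0.8,0,-0.12,0],[0,0,0,-0.8,0,-0.12,0],[0,0,0,-0.8,0,-0.12,0],[0,0,0,-0.8,0,-0.12,0],[0,0,0,-0.8,0,-0.12,0],[0,0,0,-0.8,0,-0.12,0],[0,0,0,-0.6,0,-0.1,0],[0,0,0,-0.3,0,0,0],[0,0,0,0,0,0,0]]'
python3 - <<'E'
from h import *
need([.553,.097,.155+.10+.12],frame([0,0,1],[0,-1,0]))
s=env.sense();cv2.imwrite("pics/w5.png",capture("wrist"))
print(proj("wrist",[.5532,.0972,.07],s)); cv2.imwrite("pics/t5.png",capture("top")); cv2.imwrite("pics/s5.png",capture("scene"))
E
```

```text
time_s: 7.95
tool_pos: [0.5582, 0.0694, 0.3624]
tool_rot: [0.488, -0.507, 0.513, -0.492]
ft_force: [-0.8, -0.8, -0.7]
gripper_width: 0.013
pos [0.5582 0.0694 0.3624] t 7.95 w 0.013 F [-0.8 -0.8 -0.7]
shift units (current axes) [-0.55 -0.25 -0.12] mm 30.8
turn units (tool axes) [ 0.39 -0.1  -0.01] deg 2.4
shift units if turned first [-0.55 -0.25 -0.1 ]
[228.42759591 180.72741162]
```

View pics/w5.png

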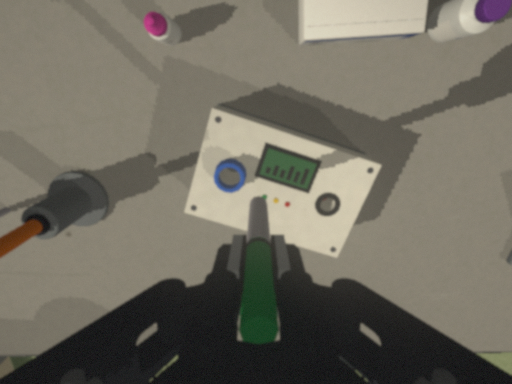

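View pics/s5.png

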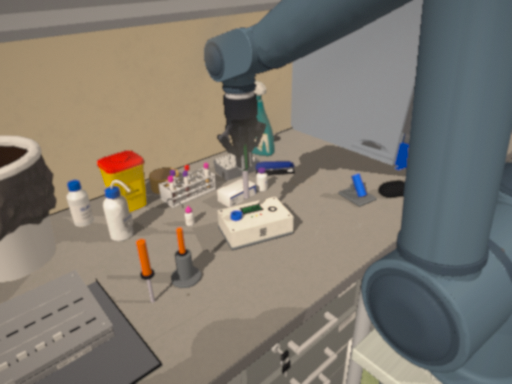

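```bash
python3 -m jog '[[0.39,-0.1,0,-0.55,-0.3,-0.1,0],[0,0,0,0,0,0,0],[0,0,0,0,0,0,0]]'
python3 - <<'E'
from h import *
need([.553,.097,.155+.10+.12],frame([0,0,1],[0,-1,0]))
s=env.sense();im=capture("wrist");cv2.imwrite("pics/w6.png",im);s2=env.sense();print(s2["tool_pos"]-s["tool_pos"])
print("cup pred",proj("wrist",[.5532,.0972,.07],s),"ap",proj("wrist",[.5218,.0034,.055],s))
cv2.imwrite("pics/c6.png",cv2.resize(im[130:240,200:370],None,fx=4.5,fy=4.5,interpolation=cv2.INTER_CUBIC))
h=cv2.cvtColor(im,cv2.COLOR_BGR2HSV);m=cv2.inRange(h,(105,120,40),(125,255,255));k,l,st,ce=cv2.connectedComponentsWithStats(m)
for j in range(1,k):
    if st[j,4]>20: print(st[j],ce[j])
print(s["tool_pos"],s["tool_rot"])
E
```

```text
time_s: 8.4
tool_pos: [0.5555, 0.0915, 0.3772]
tool_rot: [-0.498, 0.498, -0.502, 0.502]
ft_force: [-0.2, -0.9, -1.0]
gripper_width: 0.0126
pos [0.5555 0.0915 0.3772] t 8.4 w 0.0126 F [-0.2 -0.9 -1. ]
shift units (current axes) [-0.11  0.04 -0.05] mm 6.4
turn units (tool axes) [ 0.   -0.08  0.01] deg 0.5
shift units if turned first [-0.11  0.04 -0.05]
[ 1.35921071e-04 -4.87157283e-05  3.23726434e-04]
cup pred [252.34391664 185.63920662] ap [342.39964536 209.92979939]
[240 169  27  27 222] [253.04954955 180.88288288]
[0.55545864 0.09147795 0.37721799] [-0.4976558   0.49808122 -0.50196303  0.50228171]
```

View pics/c6.png

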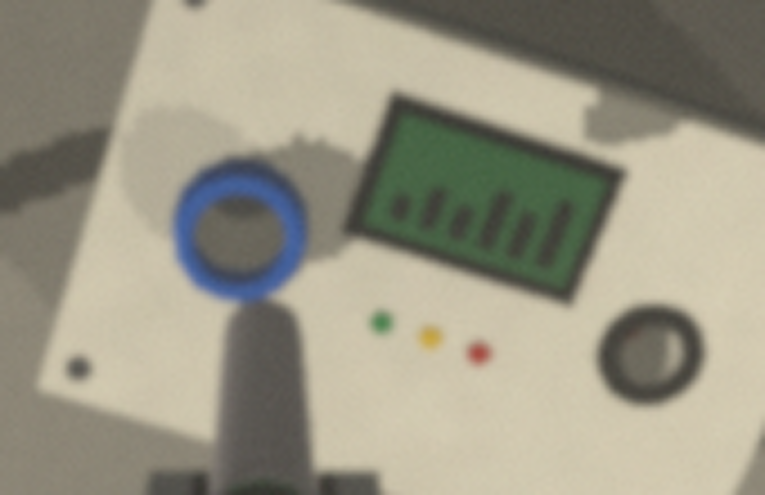

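Run:
```python
from h import *
s=env.sense()
print("cup",onz("wrist",(253.8,182.2),.07,s),"ap",onz("wrist",(344.7,208.9),.055,s))
T=lambda v: np.array(s["tool_pos"])+rot(s).apply(v)
for L in (.250,.257,.264): print(L,proj("wrist",T([0,L,.007]),s),proj("wrist",T([0,L,0]),s),proj("wrist",T([-.007,L,0]),s),proj("wrist",T([.007,L,0]),s))
print("green top",proj("wrist",T([0,.117,0]),s))
# where apex lies if at heights
for L in(.25,.257,.264): 
  z=s["tool_pos"][2]-L; print(z,onz("wrist",(258.2,196.2),z,s))
print(s["tool_pos"])
```

```text
cup [0.55692965 0.09578679 0.07      ] ap [0.52319668 0.00103711 0.055     ]
0.25 [258.71191585 194.06800274] [258.69433598 202.61049871] [249.7463479  202.60452877] [267.64106637 202.6164678 ]
0.257 [258.67821436 191.45856952] [258.66142027 199.78457654] [249.96401545 199.77858072] [267.35763684 199.79057154]
0.264 [258.64636461 188.99251266] [258.63029781 197.11261044] [250.16982371 197.10660038] [267.08964751 197.11861969]
green top [260.11587488 324.65428799]
0.12754171725922803 [0.56103213 0.09165752 0.12754172]
0.12054171725922802 [0.55880131 0.09165519 0.12054172]
0.11354171725922801 [0.55657049 0.09165285 0.11354172]
[0.55559456 0.09142923 0.37754172]
```

```bash
python3 -m jog '[[0,-0.08,0,-0.08,0.2,0.08,0],[0,0,0,0,0.3,0,0],[0,0,0,0,0.3,0,0],[0,0,0,0,0,0,0],[0,0,0,0,0,0,0]]'
python3 - <<'E'
from h import *
s=env.sense();im=capture("wrist");print(s["tool_pos"],s["tool_rot"])
cv2.imwrite("pics/c7.png",cv2.resize(im[130:240,200:370],None,fx=4.5,fy=4.5,interpolation=cv2.INTER_CUBIC))
b=capture("top");cv2.imwrite("pics/c7t.png",cv2.resize(b[165:215,205:295],None,fx=8,fy=8,interpolation=cv2.INTER_CUBIC))
a=capture("scene");cv2.imwrite("pics/c7s.png",cv2.resize(a[170:250,200:310],None,fx=7,fy=7,interpolation=cv2.INTER_CUBIC))
E
```

```text
time_s: 8.95
tool_pos: [0.5598, 0.093, 0.3308]
tool_rot: [0.497, -0.501, 0.502, -0.5]
ft_force: [-0.1, 0.4, -0.9]
gripper_width: 0.0126
[0.55979797 0.09297205 0.33080829] [ 0.49744213 -0.50073957  0.50205398 -0.49975296]
```

View pics/c7.png

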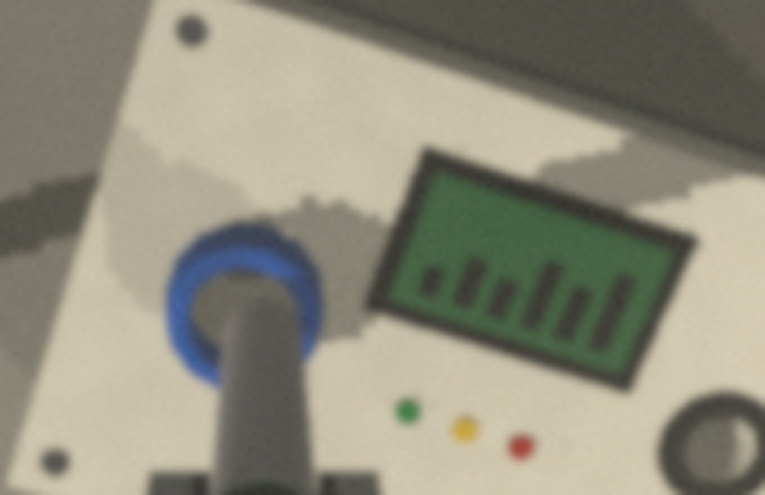

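View pics/c7s.png

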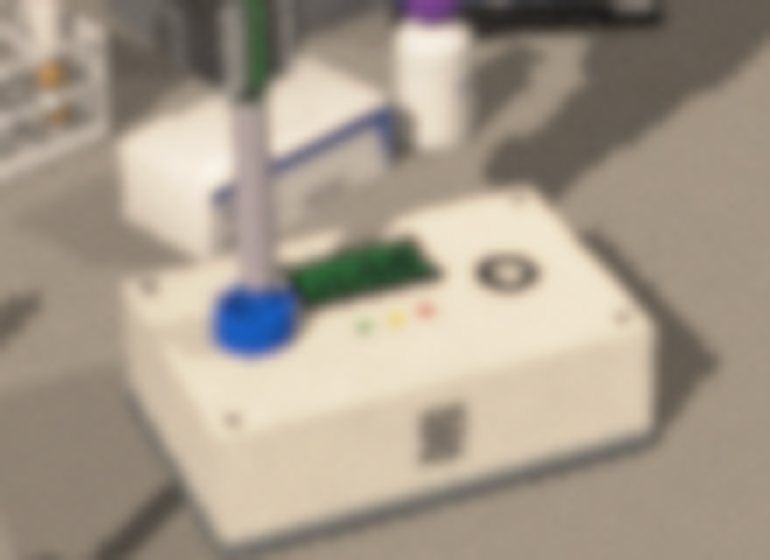

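Run:
```python
from h import *
for z in(.06,.07,.08,.09): print(z,proj("scene",[.556,.0925,z])*1, ((proj("scene",[.556,.0925,z])-[200,170])*7).round())
print(((proj("scene",[.5569,.0958,.07])-[200,170])*7).round(),((proj("scene",[.5532,.0972,.07])-[200,170])*7).round())
s=env.sense();print("cup",onz("wrist",(245/4.5+200,323/4.5+130),.07,s),"ap?",s["tool_pos"])
for z in (.07,.08): print("tip apex",onz("wrist",(263/4.5+200,299/4.5+130),z,s))
need([s["tool_pos"][0]+.001,s["tool_pos"][1]+.0038,.3308],frame([0,0,1],[0,-1,0]))
```

```text
0.06 [237.0839534  215.40331086] [260. 318.]
0.07 [236.91346582 212.07479245] [258. 295.]
0.08 [236.74125139 208.71255972] [257. 271.]
0.09 [236.56728373 205.31609783] [256. 247.]
[250. 297.] [253. 303.]
cup [0.55562671 0.09628958 0.07      ] ap? [0.55996418 0.09309649 0.33192969]
tip apex [0.56023753 0.09298488 0.07      ]
tip apex [0.56348216 0.09301942 0.08      ]
pos [0.56   0.0931 0.3319] t 9.1 w 0.0128 F [ 0.3 -0.3 -0. ]
shift units (current axes) [-0.08  0.02  0.02] mm 4.1
turn units (tool axes) [ 0.04 -0.03  0.01] deg 0.3
shift units if turned first [-0.08  0.02  0.02]
```

View pics/c7t.png

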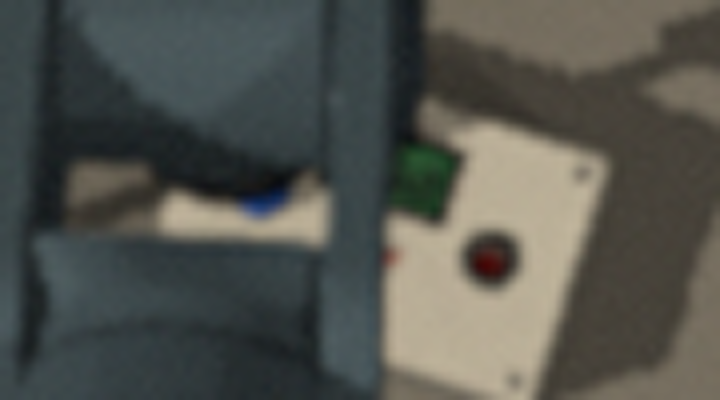

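Run:
```python
from h import *
s=env.sense();im=capture("wrist");a=capture("scene")
x=cv2.resize(a[195:230,220:255],None,fx=16,fy=16,interpolation=cv2.INTER_CUBIC)
cv2.imwrite("pics/c8s.png",x)
```

```text
(no output)
```

View pics/c8s.png

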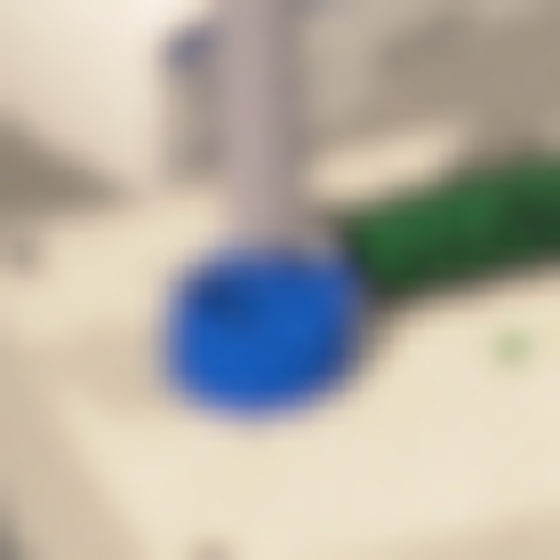

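```bash
python3 -m jog '[[0.04,-0.03,0.01,-0.06,0.05,0,0],[0,0,0,0,0,0,0],[0,0,0,0,0,0,0]]'
python3 - <<'E'
from h import *
s=env.sense();im=capture("wrist");print(s["tool_pos"],s["tool_rot"])
cv2.imwrite("pics/c9.png",cv2.resize(im[160:240,220:300],None,fx=7,fy=7,interpolation=cv2.INTER_CUBIC))
E
```

```text
time_s: 9.5
tool_pos: [0.5604, 0.0966, 0.3313]
tool_rot: [0.501, -0.499, 0.499, -0.501]
ft_force: [-0.8, -0.3, -0.4]
gripper_width: 0.0129
[0.56043571 0.0965641  0.33126764] [ 0.50126473 -0.49888901  0.4987475  -0.50109315]
```

View pics/c9.png

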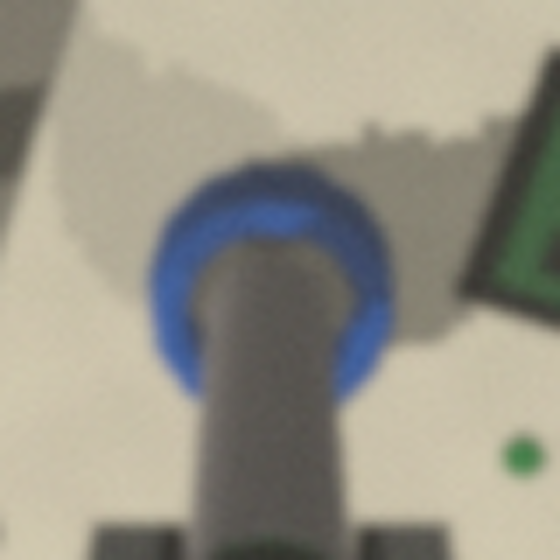

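```bash
python3 -m jog '[[0,0,0,0,0.12,-0.03,0],[0,0,0,0,0,0,0],[0,0,0,0,0,0,0]]'
python3 - <<'E'
from h import *
s=env.sense();im=capture("wrist");print(s["tool_pos"],s["tool_rot"],s["ft_force"])
a=capture("scene")
x=cv2.resize(a[195:230,220:255],None,fx=16,fy=16,interpolation=cv2.INTER_CUBIC)
cv2.imwrite("pics/c10.png",np.hstack([cv2.resize(im[160:240,220:277],None,fx=7,fy=7,interpolation=cv2.INTER_CUBIC),x[:,:400]]))
E
```

```text
time_s: 9.85
tool_pos: [0.5588, 0.0966, 0.3247]
tool_rot: [0.501, -0.499, 0.499, -0.501]
ft_force: [0.6, 0.1, -0.3]
gripper_width: 0.0123
[0.55875804 0.09657637 0.32470599] [ 0.50126788 -0.49892264  0.4987577  -0.50104637] [ 0.55495064  0.13752936 -0.32520762]
```

View pics/c10.png

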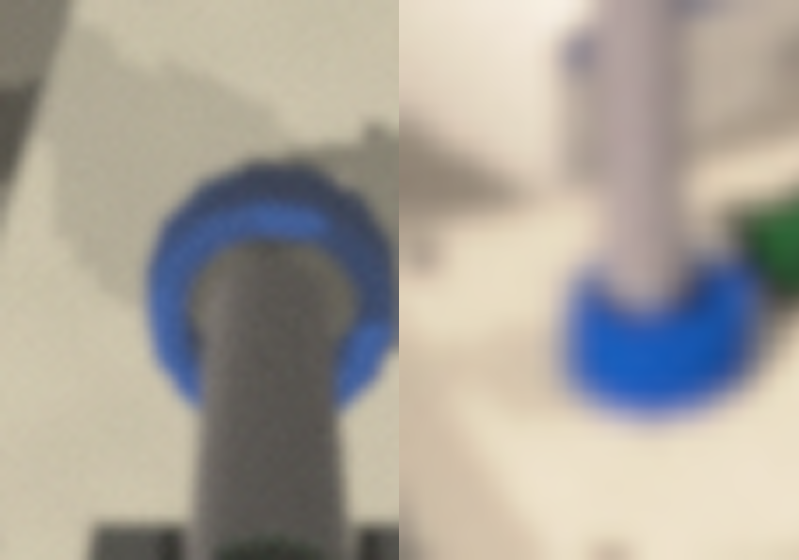

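```bash
python3 -m jog '[[0,0,0,0,0,-0.05,0],[0,0,0,0,0.1,0,0],[0,0,0,0,0.1,0,0],[0,0,0,0,0,0,0],[0,0,0,0,0,0,0]]'
python3 - <<'E'
from h import *
s=env.sense();im=capture("wrist");print(s["tool_pos"],s["tool_rot"],s["ft_force"])
a=capture("scene")
x=cv2.resize(a[195:230,220:255],None,fx=16,fy=16,interpolation=cv2.INTER_CUBIC)
cv2.imwrite("pics/c11.png",np.hstack([cv2.resize(im[160:240,220:277],None,fx=7,fy=7,interpolation=cv2.INTER_CUBIC),x[:,:400]]))
E
```

```text
time_s: 10.45
tool_pos: [0.556, 0.0965, 0.3136]
tool_rot: [0.501, -0.499, 0.499, -0.501]
ft_force: [-0.4, 0.9, -0.2]
gripper_width: 0.0127
[0.55597922 0.09650892 0.31364444] [ 0.50112213 -0.49900006  0.49891228 -0.50096116] [-0.3619706   0.86992451 -0.24494426]
```

View pics/c11.png

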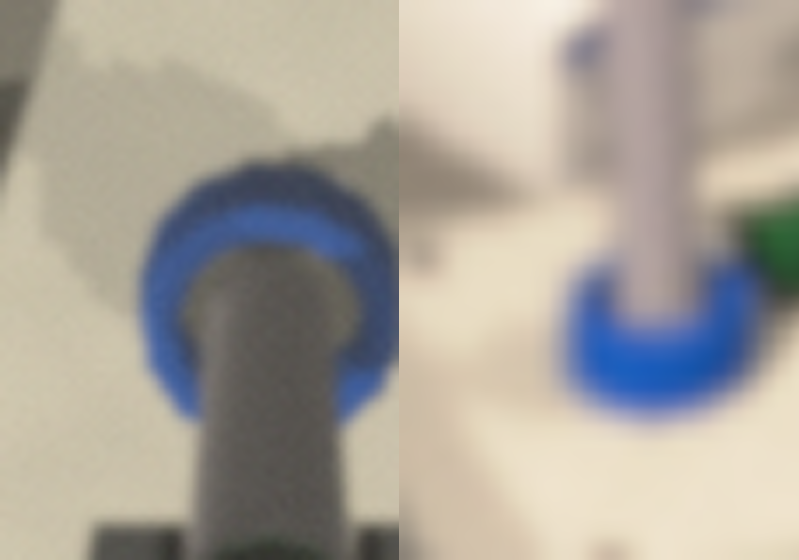

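```bash
python3 -m jog '[[0,0,0,0,0.15,0,0],[0,0,0,0,0.15,0,0],[0,0,0,0,0.15,0,0],[0,0,0,0,0.15,0,0],[0,0,0,0,0,0,0]]'
python3 - <<'E'
from h import *
s=env.sense();im=capture("wrist");print(s["tool_pos"],s["ft_force"],s["ft_torque"])
a=capture("scene")
x=cv2.resize(a[195:230,220:255],None,fx=16,fy=16,interpolation=cv2.INTER_CUBIC)
cv2.imwrite("pics/c12.png",np.hstack([cv2.resize(im[160:240,220:277],None,fx=7,fy=7,interpolation=cv2.INTER_CUBIC),x[:,:400]]))
E
```

```text
time_s: 11.05
tool_pos: [0.556, 0.0965, 0.2808]
tool_rot: [0.501, -0.499, 0.499, -0.501]
ft_force: [0.0, 0.6, -0.3]
gripper_width: 0.0129
[0.55599243 0.09652454 0.28078822] [ 0.03238026  0.55932383 -0.27415631] [-0.0135663   0.01853292  0.04340233]
```

View pics/c12.png

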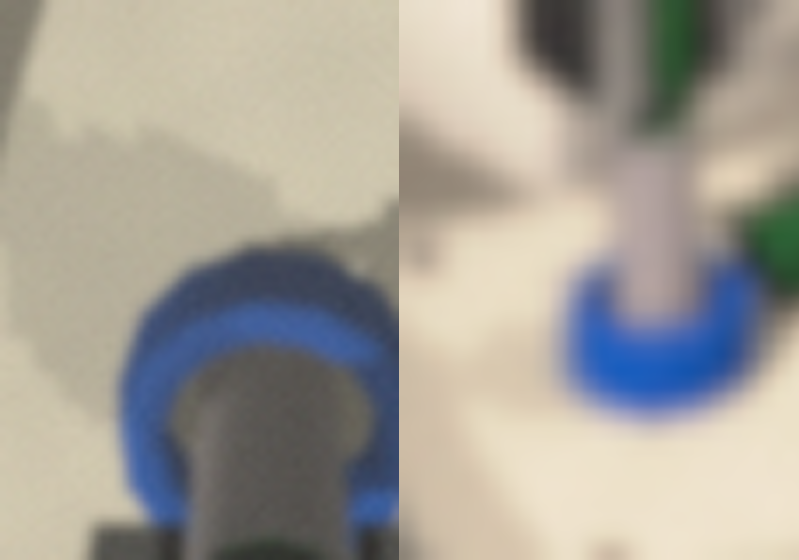

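```bash
python3 -m jog '[[0,0,0,0,0.12,0,0],[0,0,0,0,0.1,0,0],[0,0,0,0,0,0,0],[0,0,0,0,0,0,0]]'; python3 -m jog '[[0,0,0,0,0.06,0,0],[0,0,0,0,0,0,0]]'
```

```text
time_s: 11.55
tool_pos: [0.5569, 0.0965, 0.2709]
tool_rot: [0.502, -0.498, 0.498, -0.502]
ft_force: [0.1, -0.2, 0.1]
gripper_width: 0.0131
time_s: 11.75
tool_pos: [0.557, 0.0965, 0.268]
tool_rot: [0.502, -0.498, 0.498, -0.502]
ft_force: [-0.2, -0.2, -0.1]
gripper_width: 0.0126
```

```bash
python3 -m jog '[[0,0,0,0,0.06,0,0],[0,0,0,0,0,0,0]]';  python3 -m jog '[[0,0,0,0,0.04,0,0],[0,0,0,0,0,0,0]]'
```

```text
time_s: 11.95
tool_pos: [0.5573, 0.0965, 0.2652]
tool_rot: [0.502, -0.498, 0.498, -0.502]
ft_force: [0.4, -0.3, -0.2]
gripper_width: 0.0132
time_s: 12.15
tool_pos: [0.5583, 0.0966, 0.2652]
tool_rot: [0.503, -0.497, 0.497, -0.503]
ft_force: [-0.4, 0.2, -0.2]
gripper_width: 0.0124
```

Run:
```python
from h import *
s=env.sense();print(s["q"].round(3),s["joint_torque"].round(1),s["ft_force"],s["ft_torque"])
need([.557,.0965,.2632],frame([0,0,1],[0,-1,0]))
a=capture("scene");im=capture("wrist");cv2.imwrite("pics/s13.png",cv2.resize(a[150:240,190:310],None,fx=6,fy=6,interpolation=cv2.INTER_CUBIC));cv2.imwrite("pics/w13.png",im)
```

```text
[-0.029  0.22   1.865  0.     1.045  1.541] [ -0.  -37.9 -28.6   0.    0.   -0. ] [-0.44355034  0.24683572 -0.18843093] [0.0227533  0.00732084 0.03320213]
pos [0.5583 0.0966 0.2652] t 12.15 w 0.0124 F [-0.4  0.2 -0.2]
shift units (current axes) [ 0.    0.04 -0.03] mm 2.4
turn units (tool axes) [-0.11  0.    0.  ] deg 0.7
shift units if turned first [ 0.    0.04 -0.03]
```

View pics/s13.png

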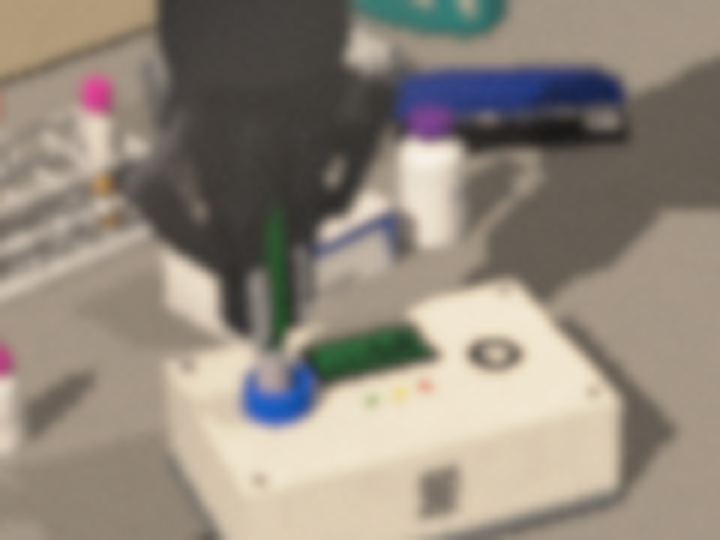

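View pics/w13.png

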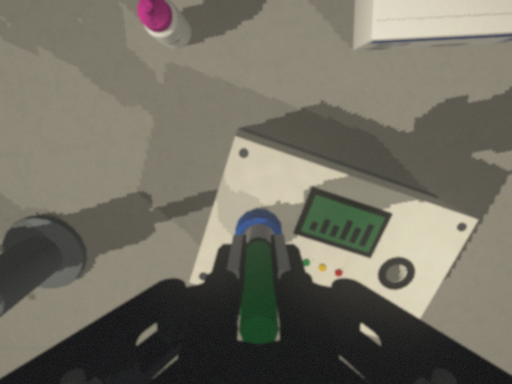

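```bash
python3 -m jog '[[-0.11,0,0,0,0.06,-0.03,0]]';  python3 -m jog '[[0,0,0,0,0.05,0,0]]'
```

```text
time_s: 12.35
tool_pos: [0.5584, 0.0965, 0.2646]
tool_rot: [0.502, -0.498, 0.498, -0.502]
ft_force: [1.9, 1.3, 17.0]
gripper_width: 0.0127
time_s: 12.45
tool_pos: [0.5597, 0.0965, 0.2647]
tool_rot: [0.503, -0.497, 0.497, -0.503]
ft_force: [-3.8, -0.1, 13.5]
gripper_width: 0.0126
```

```bash
python3 -m jog '[[-0.15,0,0,0,-0.01,-0.03,0],[0,0,0,0,0,0,0.15]]'; python3 -m jog '[[0,0,0,0,0,0,0.3],[0,0,0,0,0,0,0.4],[0,0,0,0,0,0,0.6],[0,0,0,0,0,0,0.6]]'
python3 - <<'E'
from h import *
a=capture("scene");im=capture("wrist");cv2.imwrite("pics/s14.png",cv2.resize(a[150:240,190:310],None,fx=6,fy=6,interpolation=cv2.INTER_CUBIC));cv2.imwrite("pics/w14.png",im)
E
```

```text
time_s: 12.65
tool_pos: [0.5583, 0.0965, 0.2657]
tool_rot: [-0.499, 0.501, -0.501, 0.499]
ft_force: [0.1, 0.4, -0.0]
gripper_width: 0.0127
time_s: 13.05
tool_pos: [0.5575, 0.0965, 0.264]
tool_rot: [-0.498, 0.502, -0.502, 0.498]
ft_force: [0.4, 0.2, 0.3]
gripper_width: 0.0515
```

View pics/s14.png

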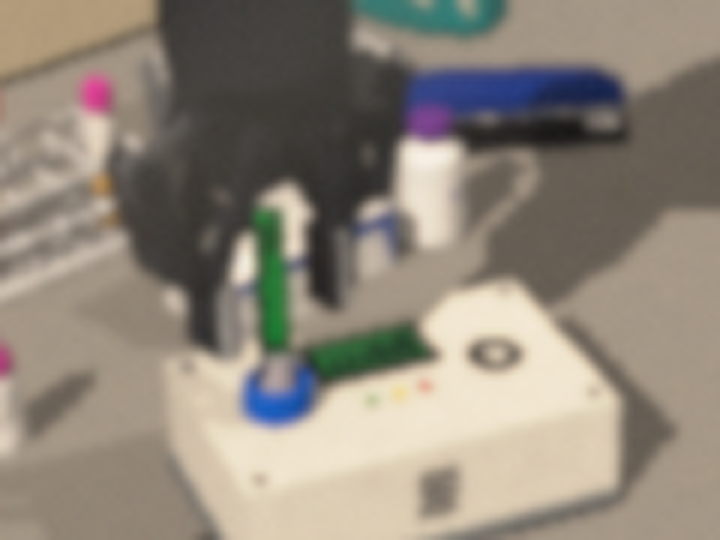

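View pics/w14.png

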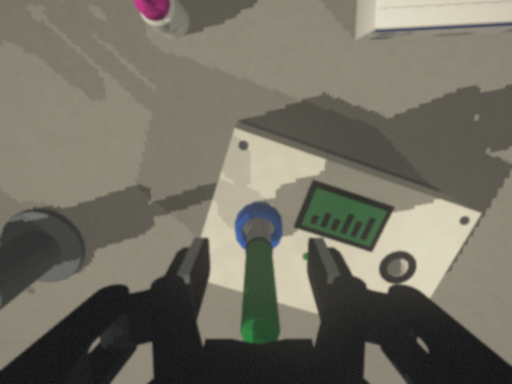

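```bash
python3 -m jog '[[0,0,0,0,-0.3,0,0.7],[0,0,0,0,-0.5,0,0.7],[0,0,0,0,-0.6,0,0.7],[0,0,0,0,-0.6,0,0.7],[0,0,0,0,-0.6,0,0.7],[0,0,0,0,-0.4,0,0.7],[0,0,0,0,0,0,0.7],[0,0,0,0,0,0,0.7]]'
python3 - <<'E'
from h import *
s=env.sense();im=capture("wrist");cv2.imwrite("pics/w15.png",im)
need([.511,.280,.155+.20],frame([0,0,1],[0,-1,0]),s)
print(proj("wrist",[.557,.0965,.15],s),proj("wrist",[.557,.0965,.07],s),proj("wrist",[.511,.28,.135],s))
t=capture("top");cv2.imwrite("pics/t15.png",cv2.resize(t[165:225,130:290],None,fx=5,fy=5,interpolation=cv2.INTER_CUBIC))
E
```

```text
time_s: 13.95
tool_pos: [0.558, 0.0966, 0.4266]
tool_rot: [-0.499, 0.501, -0.501, 0.499]
ft_force: [-0.3, 0.3, -0.6]
gripper_width: 0.06
pos [0.558  0.0966 0.4266] t 13.95 w 0.06 F [-0.3  0.3 -0.6]
shift units (current axes) [-3.67  1.43 -0.94] mm 202.4
turn units (tool axes) [0.03 0.   0.  ] deg 0.2
shift units if turned first [-3.67  1.43 -0.94]
[258.66220409 192.93130526] [258.38802378 171.85495937] [ 67.62696508 233.80733342]
```

View pics/w15.png

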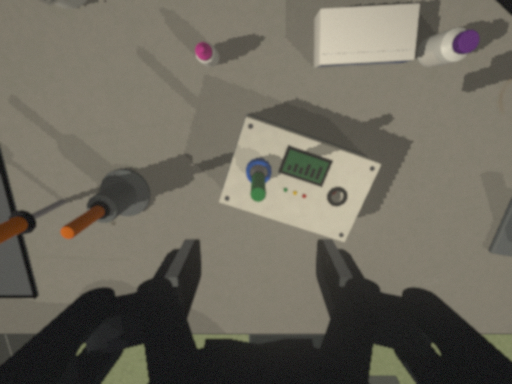

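View pics/t15.png

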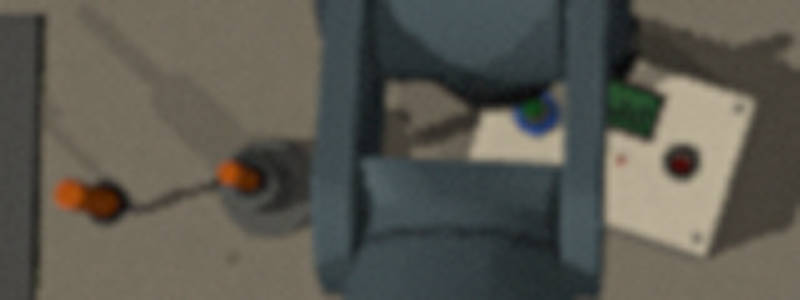

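```bash
python3 -m jog '[[0,0,0,-0.4,0,-0.1,0.6],[0,0,0,-0.7,0.1,-0.2,0.6],[0,0,0,-0.7,0.2,-0.2,0.6],[0,0,0,-0.7,0.2,-0.2,0.6],[0,0,0,-0.6,0.2,-0.15,0.6],[0,0,0,-0.3,0.2,-0.05,0.6],[0,0,0,0,0,0,0.6],[0,0,0,0,0,0,0.6]]'
python3 - <<'E'
from h import *
print("decoy tip",onz("scene",(172/4+110,345/4+215),0),"flange top-cam @z.08",onz("top",(105/5+130,202/5+165),.07))
s=env.sense();im=capture("wrist");cv2.imwrite("pics/w16.png",im)
need([.511,.280,.155+.20],frame([0,0,1],[0,-1,0]),s)
print(proj("wrist",[.511,.28,.135],s))
E
```

```text
time_s: 14.85
tool_pos: [0.5096, 0.2702, 0.3669]
tool_rot: [-0.492, 0.507, -0.505, 0.496]
ft_force: [0.1, -0.3, -0.4]
gripper_width: 0.0514
decoy tip [0.49861536 0.37044905 0.        ] flange top-cam @z.08 [0.4974506  0.37552665 0.07      ]
pos [0.5096 0.2702 0.3669] t 14.85 w 0.0514 F [ 0.1 -0.3 -0.4]
shift units (current axes) [-0.2   0.24  0.03] mm 15.5
turn units (tool axes) [ 0.23 -0.03  0.06] deg 1.4
shift units if turned first [-0.2   0.24  0.03]
[243.25823273 201.77496916]
```

View pics/w16.png

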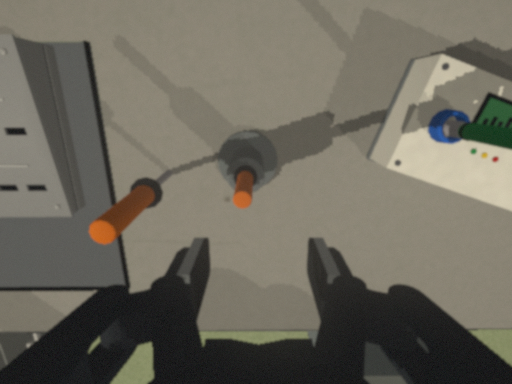

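Run:
```python
from h import *
im=cv2.imread("pics/w16.png");s=env.sense()
h=cv2.cvtColor(im,cv2.COLOR_BGR2HSV);m=cv2.inRange(h,(3,150,60),(18,255,255));k,l,st,ce=cv2.connectedComponentsWithStats(m)
for j in range(1,k):
    if st[j,4]>30: print(st[j],ce[j])
for z in (.135,.10): 
    a=onz("wrist",(234.5,200),z,s);b=onz("wrist",(251.5,200),z,s);print(z,"width",np.linalg.norm(a-b))
cv2.imwrite("pics/c16.png",cv2.resize(im[120:260,80:300],None,fx=3.5,fy=3.5,interpolation=cv2.INTER_CUBIC))
```

```text
[233 172  19  36 428] [242.49065421 191.53271028]
[  89  186   65   58 1616] [120.0210396  215.60148515]
0.135 width 0.01214745519159612
0.1 width 0.014278043006006094
```

View pics/c16.png

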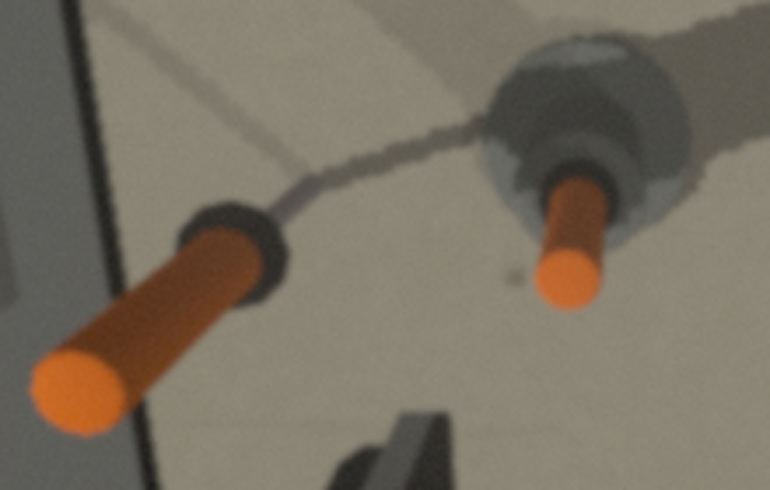

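Run:
```python
from h import *
s=env.sense();print(s["tool_pos"],s["dq"].round(3))
p=onz("wrist",(242.6,199.7),.135,s);print("top end",p)
print("flange",onz("wrist",(580/3.5+80,185/3.5+120),.075,s))
p[2]=.155+.11
need(p,frame([0,0,1],[0,-1,0]),s)
```

```text
[0.50956282 0.26991123 0.36682584] [-0.014 -0.01  -0.005 -0.     0.002  0.002]
top end [0.51254897 0.28014702 0.135     ]
flange [0.51670593 0.27977229 0.075     ]
pos [0.5096 0.2699 0.3668] t 14.9 w 0.0511 F [-0.4 -0.1 -0.6]
shift units (current axes) [-0.22  2.03  0.11] mm 102.4
turn units (tool axes) [ 0.23 -0.04  0.05] deg 1.4
shift units if turned first [-0.2   2.04  0.06]
```

```bash
python3 -m jog '[[0.23,-0.04,0.05,-0.2,0.2,0.06,0.6],[0,0,0,0,0.4,0,0.6],[0,0,0,0,0.4,0,0.6],[0,0,0,0,0,0,0.6],[0,0,0,0,0,0,0.6]]'
python3 - <<'E'
from h import *
s=env.sense();im=capture("wrist");cv2.imwrite("pics/w17.png",im)
need([.513,.2802,.265],frame([0,0,1],[0,-1,0]),s)
print(proj("wrist",[.513,.2802,.135],s))
E
```

```text
time_s: 15.4
tool_pos: [0.5168, 0.2744, 0.3194]
tool_rot: [-0.5, 0.496, -0.5, 0.504]
ft_force: [0.8, -0.1, -0.0]
gripper_width: 0.0513
pos [0.5168 0.2744 0.3194] t 15.4 w 0.0513 F [ 0.8 -0.1 -0. ]
shift units (current axes) [-0.11  1.09 -0.09] mm 54.9
turn units (tool axes) [-0.08 -0.08 -0.  ] deg 0.7
shift units if turned first [-0.12  1.09 -0.08]
[249.2400984  248.32627535]
```

View pics/w17.png

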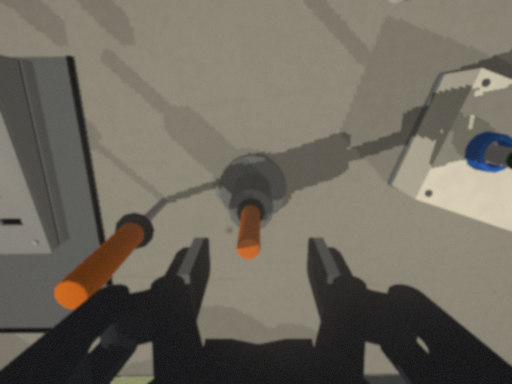

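```bash
python3 -m jog '[[-0.08,-0.08,0,-0.13,0.1,-0.08,0.6],[0,0,0,0,0.35,0,0.6],[0,0,0,0,0.35,0,0.6],[0,0,0,0,0.2,0,0.6],[0,0,0,0,0,0,0.6]]'
python3 - <<'E'
from h import *
need([.513,.281,.263],frame([0,0,1],[0,-1,0]))
E
```

```text
time_s: 15.95
tool_pos: [0.5141, 0.2821, 0.2731]
tool_rot: [0.503, -0.498, 0.499, -0.501]
ft_force: [-0.8, -0.2, 0.5]
gripper_width: 0.0513
pos [0.5141 0.2821 0.2731] t 15.95 w 0.0513 F [-0.8 -0.2  0.5]
shift units (current axes) [ 0.02  0.2  -0.02] mm 10.2
turn units (tool axes) [-0.07  0.01 -0.03] deg 0.5
shift units if turned first [ 0.02  0.2  -0.02]
```

```bash
python3 -m jog '[[-0.07,0.01,-0.03,0.02,0.2,-0.02,0.6],[0,0,0,0,0,0,0.6],[0,0,0,0,0,0,0.4],[0,0,0,0,0,0,0.2],[0,0,0,0,0,0,0],[0,0,0,0,0,0,0],[0,0,0,0,0,0,0]]' 60
python3 - <<'E'
from h import *
need([.513,.281,.263],frame([0,0,1],[0,-1,0]))
cv2.imwrite("pics/w18.png",capture("wrist"))
E
```

```text
time_s: 16.65
tool_pos: [0.514, 0.2817, 0.2654]
tool_rot: [0.501, -0.499, 0.499, -0.501]
ft_force: [-0.7, 0.2, 0.2]
gripper_width: 0.0124
pos [0.514  0.2817 0.2654] t 16.65 w 0.0124 F [-0.7  0.2  0.2]
shift units (current axes) [ 0.01  0.05 -0.02] mm 2.7
turn units (tool axes) [-0.04  0.   -0.02] deg 0.2
shift units if turned first [ 0.01  0.05 -0.02]
```

View pics/w18.png

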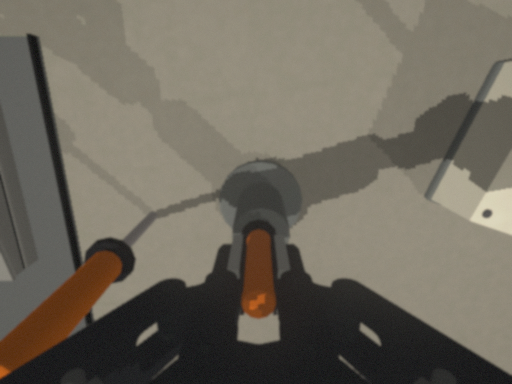

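```bash
python3 -m jog '[[0,0,0,0,-0.3,0,0],[0,0,0,0,-0.6,0,0],[0,0,0,0,-0.6,0,0],[0,0,0,0,-0.6,0,0],[0,0,0,0,-0.6,0,0],[0,0,0,0,-0.4,0,0],[0,0,0,0,0,0,0]]'
python3 - <<'E'
from h import *
need([.523,.0017,.41],frame([0,0,1],[0,-1,0]))
E
```

```text
time_s: 17.4
tool_pos: [0.513, 0.2812, 0.4326]
tool_rot: [0.503, -0.497, 0.498, -0.502]
ft_force: [0.2, 0.4, -0.9]
gripper_width: 0.0121
pos [0.513  0.2812 0.4326] t 17.4 w 0.0121 F [ 0.2  0.4 -0.9]
shift units (current axes) [5.59 0.44 0.2 ] mm 280.6
turn units (tool axes) [-0.09  0.   -0.03] deg 0.5
shift units if turned first [5.59 0.45 0.2 ]
```

```bash
python3 -m jog '[[-0.09,0,-0.03,0.3,0,0.03,0],[0,0,0,0.7,0,0.03,0],[0,0,0,0.8,0,0.03,0],[0,0,0,0.8,0,0.03,0],[0,0,0,0.8,0.1,0.03,0],[0,0,0,0.8,0.2,0.03,0],[0,0,0,0.7,0.2,0.03,0],[0,0,0,0.4,0.1,0,0],[0,0,0,0.2,0,0,0],[0,0,0,0,0,0,0],[0,0,0,0,0,0,0]]'
python3 - <<'E'
from h import *
s=env.sense();need([.523,.0017,.34],frame([0,0,1],[0,-1,0]))
im=capture("wrist");cv2.imwrite("pics/w19.png",im);print(proj("wrist",[.523,.0017,.055],s))
E
```

```text
time_s: 18.5
tool_pos: [0.5185, -0.0104, 0.3891]
tool_rot: [0.493, -0.506, 0.506, -0.494]
ft_force: [0.8, 0.1, -0.9]
gripper_width: 0.0127
pos [ 0.5185 -0.0104  0.3891] t 18.5 w 0.0127 F [ 0.8  0.1 -0.9]
shift units (current axes) [-0.24  0.98  0.12] mm 50.8
turn units (tool axes) [ 0.24 -0.01  0.  ] deg 1.4
shift units if turned first [-0.24  0.98  0.09]
[246.7597561  164.62238843]
```

View pics/w19.png

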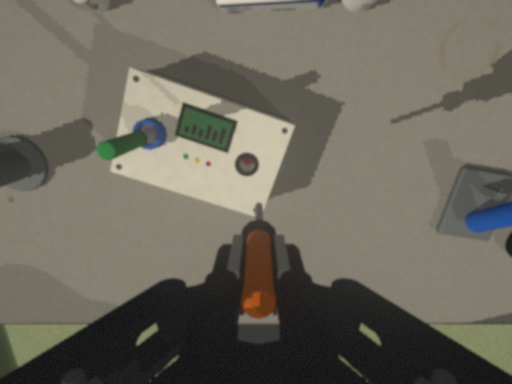

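```bash
python3 -m jog '[[0.24,-0.01,0,-0.24,0.1,0.09,0],[0,0,0,0,0.4,0,0],[0,0,0,0,0.4,0,0],[0,0,0,0,0,0,0],[0,0,0,0,0,0,0]]'
python3 - <<'E'
from h import *
s=env.sense();need([.523,.0017,.33],frame([0,0,1],[0,-1,0]),s)
im=capture("wrist");cv2.imwrite("pics/w20.png",cv2.resize(im[130:240,210:310],None,fx=5,fy=5,interpolation=cv2.INTER_CUBIC));a=capture("scene");cv2.imwrite("pics/s20.png",cv2.resize(a[180:240,235:310],None,fx=8,fy=8,interpolation=cv2.INTER_CUBIC))
print(proj("wrist",[.523,.0017,.055],s))
T=s["tool_pos"]+rot(s).apply([0,.2504,0]);print("tip",T,proj("wrist",T,s),proj("scene",T))
E
```

```text
time_s: 19.05
tool_pos: [0.5238, 0.0074, 0.3457]
tool_rot: [0.504, -0.501, 0.496, -0.499]
ft_force: [-0.0, -0.3, -0.7]
gripper_width: 0.0127
pos [0.5238 0.0074 0.3457] t 19.05 w 0.0127 F [-0.  -0.3 -0.7]
shift units (current axes) [ 0.11  0.31 -0.02] mm 16.8
turn units (tool axes) [-0.06  0.09  0.  ] deg 0.6
shift units if turned first [ 0.11  0.31 -0.02]
[264.61909392 190.86746324]
tip [0.52530901 0.00731524 0.09533563] [258.70285366 202.45671049] [270.10177055 195.88783834]
```

View pics/w20.png

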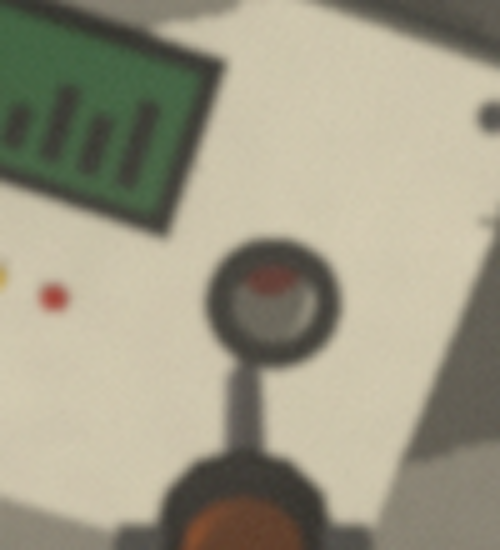

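View pics/s20.png

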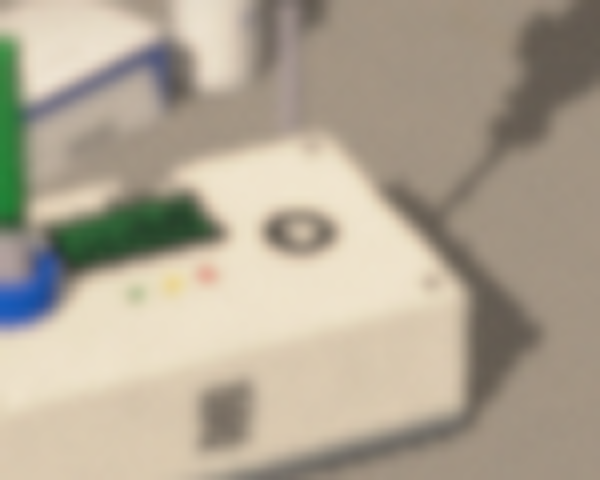

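```bash
python3 -m jog '[[-0.06,0.09,0,0.11,0.2,0,0],[0,0,0,0,0.25,0,0],[0,0,0,0,0,0,0],[0,0,0,0,0,0,0]]'
python3 - <<'E'
from h import *
s=env.sense();need([.523,.0017,.31],frame([0,0,1],[0,-1,0]),s)
im=capture("wrist");cv2.imwrite("pics/w21.png",cv2.resize(im[150:240,210:310],None,fx=5,fy=5,interpolation=cv2.INTER_CUBIC));a=capture("scene");cv2.imwrite("pics/s21.png",cv2.resize(a[180:240,235:310],None,fx=8,fy=8,interpolation=cv2.INTER_CUBIC))
print(proj("wrist",[.523,.0017,.055],s))
T=s["tool_pos"]+rot(s).apply([0,.2504,0]);print("tip",T,proj("wrist",T,s),proj("scene",T))
E
```

```text
time_s: 19.55
tool_pos: [0.5245, 0.0009, 0.3237]
tool_rot: [-0.5, 0.499, -0.499, 0.502]
ft_force: [-0.1, -0.7, -0.5]
gripper_width: 0.0124
pos [0.5245 0.0009 0.3237] t 19.55 w 0.0124 F [-0.1 -0.7 -0.5]
shift units (current axes) [-0.02  0.27 -0.03] mm 13.8
turn units (tool axes) [-0.03 -0.02  0.01] deg 0.2
shift units if turned first [-0.02  0.27 -0.03]
[257.28431999 198.1210376 ]
tip [0.52533693 0.00060135 0.07327112] [258.69637074 202.44963984] [271.99535569 202.29432828]
```

View pics/w21.png

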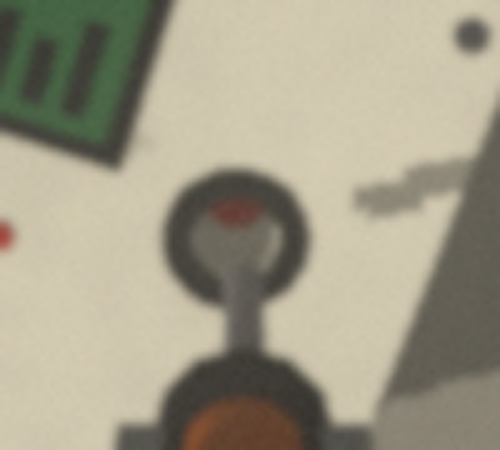

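View pics/s21.png

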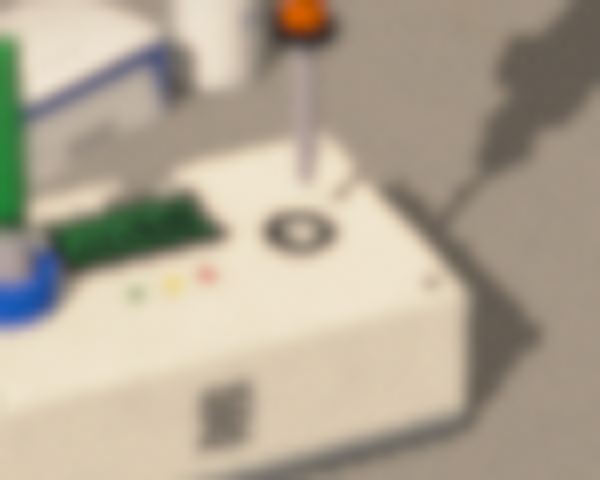

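Run:
```python
from h import *
s=env.sense()
print("ap",onz("wrist",(237/5+210,238/5+150),.055,s))
for z in(.071,.0733,.076):print("tip apex",z,onz("wrist",(245/5+210,274/5+150),z,s))
print("scene ring", onz("scene",(300/8+235,232/8+180),.055),"scene tip",onz("scene",(307/8+235,182/8+180),.0733))
```

```text
ap [0.523315  0.0017156 0.055    ]
tip apex 0.071 [5.22451160e-01 4.60794617e-04 7.10000000e-02]
tip apex 0.0733 [5.23252200e-01 4.75388436e-04 7.33000000e-02]
tip apex 0.076 [5.24192551e-01 4.92520311e-04 7.60000000e-02]
scene ring [0.52186638 0.00207736 0.055     ] scene tip [ 5.21270526e-01 -4.14151323e-04  7.33000000e-02]
```

```bash
python3 -m jog '[[-0.03,-0.02,0,-0.03,0.1,0.05,0],[0,0,0,0,0.15,0,0],[0,0,0,0,0,0,0],[0,0,0,0,0,0,0]]'
python3 - <<'E'
from h import *
s=env.sense();need([.526,.0027,.28],frame([0,0,1],[0,-1,0]),s)
im=capture("wrist");a=capture("scene");cv2.imwrite("pics/w22.png",np.hstack([cv2.resize(im[160:240,230:290],None,fx=7,fy=7,interpolation=cv2.INTER_CUBIC),cv2.resize(a[190:230,255:290],None,fx=14,fy=14,interpolation=cv2.INTER_CUBIC)[:,:370]]) if 0 else np.hstack([cv2.resize(im[160:240,230:290],(420,560),interpolation=cv2.INTER_CUBIC),cv2.resize(a[190:235,258:285],(336,560),interpolation=cv2.INTER_CUBIC)]))
E
```

```text
time_s: 20.05
tool_pos: [0.5274, 0.0027, 0.3106]
tool_rot: [-0.5, 0.5, -0.499, 0.5]
ft_force: [-0.0, -0.9, -0.4]
gripper_width: 0.0123
pos [0.5274 0.0027 0.3106] t 20.05 w 0.0123 F [-0.  -0.9 -0.4]
shift units (current axes) [-0.    0.61 -0.03] mm 30.6
turn units (tool axes) [-0.01  0.01  0.01] deg 0.1
shift units if turned first [-0.    0.61 -0.03]
```

View pics/w22.png

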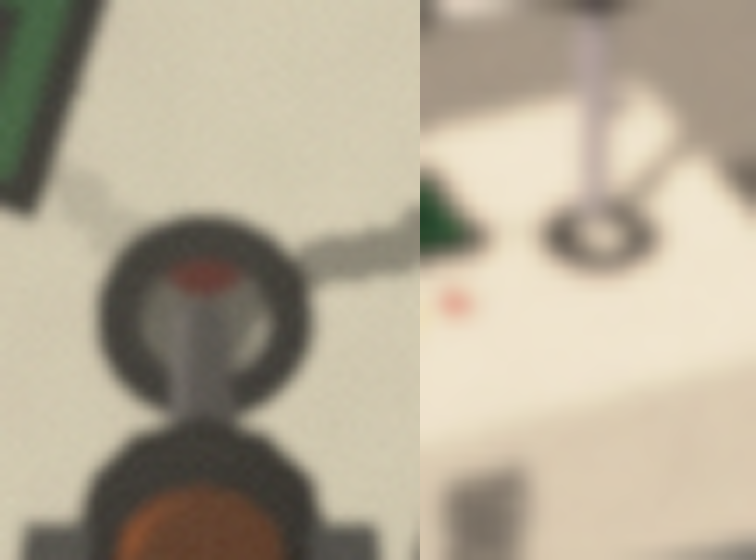

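```bash
python3 -m jog '[[0,0,0,0.01,0.12,-0.02,0],[0,0,0,0,0,0,0],[0,0,0,0,0,0,0]]'
python3 - <<'E'
from h import *
s=env.sense();need([.526,.0027,.28],frame([0,0,1],[0,-1,0]),s)
im=capture("wrist");a=capture("scene");cv2.imwrite("pics/w23.png",np.hstack([cv2.resize(im[160:240,230:290],(420,560),interpolation=cv2.INTER_CUBIC),cv2.resize(a[190:235,258:285],(336,560),interpolation=cv2.INTER_CUBIC)]))
E
```

```text
time_s: 20.45
tool_pos: [0.5263, 0.0021, 0.3045]
tool_rot: [-0.5, 0.5, -0.499, 0.501]
ft_force: [0.0, 0.3, -1.1]
gripper_width: 0.0124
pos [0.5263 0.0021 0.3045] t 20.45 w 0.0124 F [ 0.   0.3 -1.1]
shift units (current axes) [-0.01  0.49 -0.01] mm 24.5
turn units (tool axes) [-0.01  0.01  0.02] deg 0.1
shift units if turned first [-0.01  0.49 -0.01]
```

View pics/w23.png

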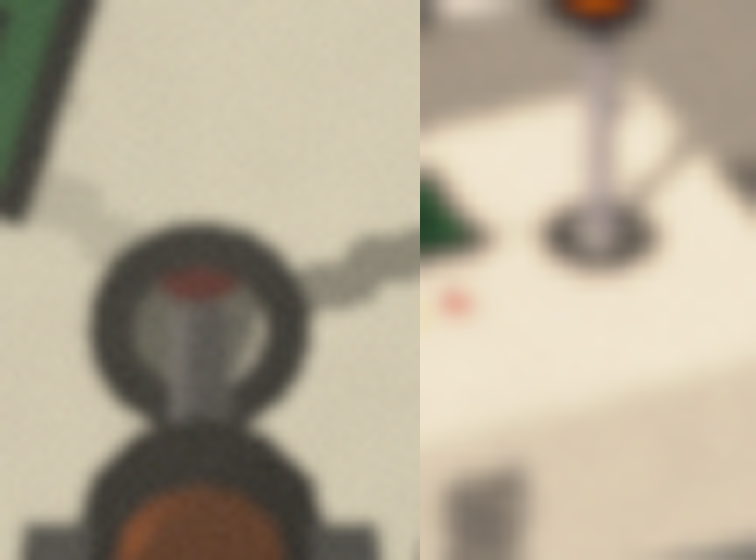

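```bash
python3 -m jog '[[0,0,0,0,0.15,0,0],[0,0,0,0,0.15,0,0],[0,0,0,0,0.05,0,0],[0,0,0,0,0,0,0]]'
python3 - <<'E'
from h import *
s=env.sense();need([.526,.0023,.274],frame([0,0,1],[0,-1,0]),s)
im=capture("wrist");a=capture("scene");cv2.imwrite("pics/w24.png",np.hstack([cv2.resize(im[160:240,230:290],(420,560),interpolation=cv2.INTER_CUBIC),cv2.resize(a[190:235,258:285],(336,560),interpolation=cv2.INTER_CUBIC)]))
E
```

```text
time_s: 20.95
tool_pos: [0.5262, 0.0021, 0.2853]
tool_rot: [-0.5, 0.5, -0.499, 0.5]
ft_force: [0.2, -0.5, 0.9]
gripper_width: 0.0126
pos [0.5262 0.0021 0.2853] t 20.95 w 0.0126 F [ 0.2 -0.5  0.9]
shift units (current axes) [-0.    0.23 -0.  ] mm 11.3
turn units (tool axes) [-0.01  0.01  0.01] deg 0.1
shift units if turned first [-0.    0.23 -0.  ]
```

View pics/w24.png

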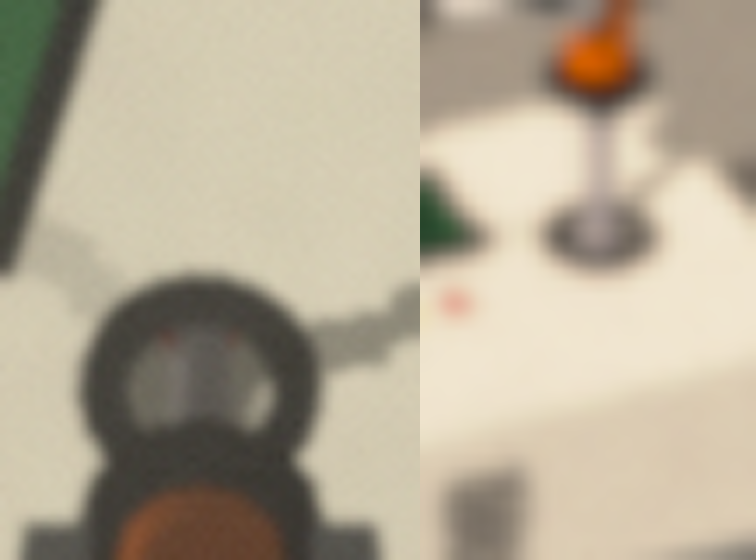

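```bash
python3 -m jog '[[0,0,0,0,0.12,0,0]]' 90;python3 -m jog '[[0,0,0,0,0.06,0,0]]'; python3 -m jog '[[0,0,0,0,0.05,0,0]]';python3 -m jog '[[0,0,0,0,0.05,0,0]]'
```

```text
time_s: 21.15
tool_pos: [0.5268, 0.002, 0.2805]
tool_rot: [-0.501, 0.5, -0.498, 0.501]
ft_force: [-0.6, -0.3, -0.0]
gripper_width: 0.0118
time_s: 21.25
tool_pos: [0.5269, 0.002, 0.2773]
tool_rot: [-0.501, 0.5, -0.498, 0.501]
ft_force: [-0.5, 0.6, 1.4]
gripper_width: 0.0118
time_s: 21.35
tool_pos: [0.527, 0.0019, 0.2749]
tool_rot: [-0.501, 0.5, -0.498, 0.501]
ft_force: [-1.1, 1.0, 1.9]
gripper_width: 0.012
time_s: 21.45
tool_pos: [0.5274, 0.0019, 0.2733]
tool_rot: [-0.501, 0.5, -0.498, 0.501]
ft_force: [-3.7, 1.0, 16.2]
gripper_width: 0.0118
```

Run:
```python
from h import *
im=capture("wrist");a=capture("scene");s=env.sense();need([.5265,.002,.2715],frame([0,0,1],[0,-1,0]),s)
cv2.imwrite("pics/w25.png",im);cv2.imwrite("pics/s25.png",cv2.resize(a[150:240,190:310],None,fx=6,fy=6,interpolation=cv2.INTER_CUBIC))
```

```text
pos [0.5274 0.0019 0.2735] t 21.55 w 0.0119 F [-2.9  0.2  8.1]
shift units (current axes) [-0.    0.04 -0.02] mm 2.2
turn units (tool axes) [-0.04  0.01  0.02] deg 0.3
shift units if turned first [-0.    0.04 -0.02]
```

View pics/w25.png

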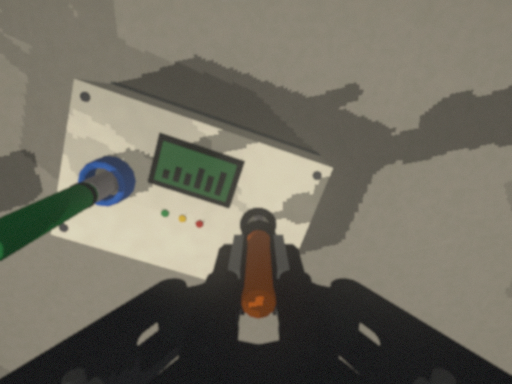

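View pics/s25.png

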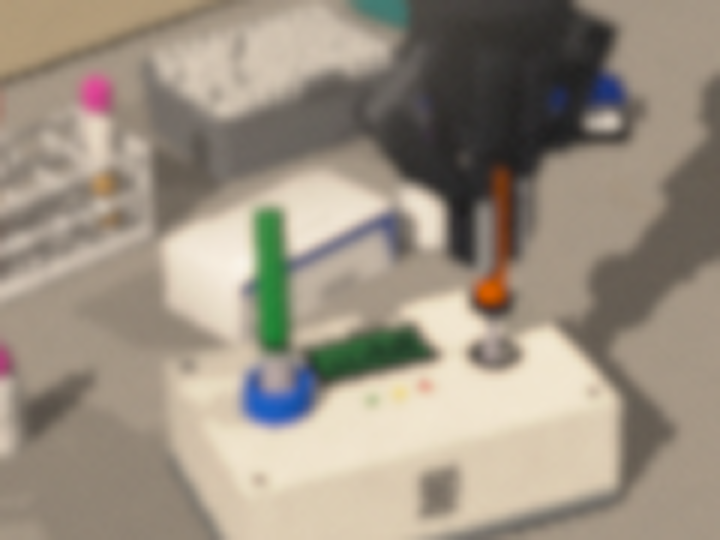

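```bash
python3 -m jog '[[-0.04,0,0.02,0,0.08,-0.02,0]]'
python3 - <<'E'
from h import *
for i in range(5):
    s=env.sense();print(s["time_s"],s["tool_pos"].round(4),s["ft_force"].round(1),round(s["gripper_width"],4)); capture("scene")
E
```

```text
time_s: 21.65
tool_pos: [0.528, 0.0016, 0.2728]
tool_rot: [0.501, -0.5, 0.498, -0.501]
ft_force: [-5.3, 0.5, 27.0]
gripper_width: 0.0123
21.65 [0.528  0.0016 0.2728] [-5.3  0.5 27. ] 0.0123
21.7 [0.5281 0.0016 0.273 ] [-5.1  1.6 17.3] 0.0119
21.75 [0.528  0.0016 0.273 ] [-4.2  1.  19. ] 0.0119
21.8 [0.528  0.0016 0.2731] [-5.3  0.7 18.9] 0.0119
21.85 [0.528  0.0016 0.2731] [-4.2  0.6 18.3] 0.0119
```

Run:
```python
from h import *
print(env.hand_in()); s=env.sense();print(s["time_s"],s["tool_pos"],s["ft_force"])
```

```text
the job is handed in; nothing more can be done
None
the job is handed in; nothing more can be done
```

I finished the job in the order asked and handed it in at about 21.9 s; no verdict was reported.

**Probe:** I pulled the probe out along its tube, turned it upright and lowered it into the blue cup. It met the floor with up to 17 N at the expected depth, and I let go. Afterwards the wrist picture showed its green top where a probe upright on the floor (150 mm high) should be, to within a pixel.

**Stylus:** I took the stylus from the stand; its handle measured about 14 mm. The thicker, free-standing one beside it measured about 19 mm, so I left it alone. I put the thin end through the black-ringed hole and pressed.
- **Button travel:** the push met spring force, then a hard stop after about 6 mm. The tip was then about 23 mm above the worktop, against 24 mm expected.
- **Hold at hand-in:** the arm was holding a steady push of about 18 N, more than the 4.5 N the spring needs, with the stylus still gripped.

**Checks that disagreed:**
- The cameras differed by 2–4 mm on the cup's position, so I corrected the probe's position from close-up views before lowering it. For the stylus they differed by about 2 mm, and I did the same.
- While pressing there was also a sideways force of about 5 N, so the shank may be rubbing slightly.
- The button's full travel is inferred from force and depth, because the stylus hides it from the cameras.

No move went near the vial, the bottle or the carton, and the last pictures show nothing out of place, though I did not measure their positions again.

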